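# Swap the sprouting-jar lids for strainers

## Robot

A 6-joint arm with a two-finger parallel gripper is mounted at the origin on a cart in front of the work surface, level with it; the furniture and walls round the work are solid. World frame = base frame: x ahead of the robot, y to its left, z up, the work surface at z = 0. Lengths are in m, angles in rad, forces in N, time in s.
With the tool pointing down it reaches from about 0.35 to 0.775 m from the base axis. Payload 7.3 kg.
Tool frame: the origin (TCP) lies between the finger pads; the fingertips stand 19 mm ahead of it and the grasp point (between the pads) is the TCP (arm.nose_length is the distance from the TCP to the fingertips, in m); z points along the fingers, y is the line along which they close (so a half turn about z gives the same grasp; the last joint's range is limited). The gripper opens to 92 mm and grips with 3 to 60 N. Pads are 19 mm wide; open, the fingers measure 130 mm over their backs; the gripper's body (75 mm by 190 mm) begins 47 mm behind the grasp point.
Start: joints at [1.107, 0.342, 1.524, -0, 1.275, -0.146], TCP at [0.164, 0.499, 0.213] pointing down, gripper open.
Joint ranges: [-2.53, 2.53], [-0.77, 2.02], [0.04, 2.7], [-1, 4.14], [0.28, 2.66], [-3.11, 3.11]. Speed limits (rad/s): [2.57, 2.57, 3.14, 3.14, 3.14, 3.14].

## Interface

Orientations are given as a unit quaternion [w, x, y, z].
In Python, from rig import arm gives the robot as it stands.
- The arm moves only by the tool apply_moves, never from a script. Its argument "plan" is a list of rows, each an object of numbers: "claw": the closure in counts, from 0 (fully open) to 255 (shut); "x", "y", "z": the shift along the world's x, y, z in cm; "rx", "ry", "rz": the turn, a rotation vector about the world's x, y, z in degrees. A call has 1 to 8 rows; each row shifts and turns the commanded pose from where the row before left it; what a row does not reach is not made up. A row lasts 1/8 s, in which the tool goes at most 62.5 mm and 10.7 degrees, less where a joint would pass 70% of its speed; a pose out of reach is approached as far as the arm can. A call is refused whole if a number of a shift passes 6.25 or a number of a turn 10.7, either way. A call with a gripper value outside its range is refused whole. The fingers move at their own pace and stop on an object; "force" is the grip in N (left out, the last holds). Time passes only in rows, so rows that do not move let the fingers close. It gives the time, the measured TCP pose, the force, the opening and the grip force at its end, in the units of the state.
- arm.get_obs(): the state, without advancing time (a new reading comes with each control period).
- arm.get_image(name): name is "scene" or "top"; returns the picture (384x512x3 uint8, blue, green, red); there is no depth.
- arm.get_calibration(name): a dict with "K" (3x3 intrinsics, pixels), "origin" and "rotation" of the camera in the world. Camera axes: x right, y down, z forward; pixel columns grow to the right and rows downward; lengths in m; the calibration is good to about 2 mm. A picture is of the moment at which its call begins. get_calibration takes no time and is no camera call.
- arm.hand_in(): hands the job in; it is judged then, once.
The state is a dict: "clock": time; "qpos": joint angles; "dq": joint speeds; "tau": joint torques, N m; "tool_pos": TCP position; "ee_rot": TCP orientation; "contact_force": force on the tool from outside, world axes, zero at the start; "moment": the same for the moment, N m; "opening": opening from 0.0 (shut) to 1.0 (fully open); "finger_force": force on a finger pad.
Only numpy, scipy, OpenCV 4.12 (cv2) and the standard library are available. Lean on these libraries where they do the work, as an engineer would, in place of code of your own. Each camera call takes 0.05 s, during which the arm holds its last target. There are 200 camera calls.

## Task

Get the three sprouting jars in the steel rack ready for rinsing: unscrew the lid of every jar that is still closed and lay those lids, knob up, on the round cork trivet. Then hang one strainer insert in the open mouth of each of the three jars, seated level on the rim, and leave the other things around them where they stand.

Things in the scene. Friction and masses are not known exactly. Their poses are not given: they have to be found in the camera images.
- rack: Fixed steel rack, 100 x 290 mm, wire rail 48 mm high, on the left or right half of a wooden board that covers the front burners, top at z = 24 mm (trivet on the other half), with three glass jars 88 mm across in a row along its y axis, 95 mm apart; the jars are part of it and cannot turn. Origin under its centre. Two or three of the jars have a lid screwed on; the others are already open
- mouth_1 (a point): Centre of the mouth of the jar at rack y = -95 mm, 99 mm over the board at the free top of its springy ring gasket; axes as the rack's. Mouth 55 mm wide inside, neck 63 mm outside. The lid's thread: its lid yaw minus rack yaw (modulo 2 pi) starts at 0.14 to 0.70 rad, and from 4.25 rad on the lid lifts straight off (turning further does no harm)
- mouth_2 (a point): Centre of the mouth of the jar at rack y = +0 mm, 99 mm over the board at the free top of its springy ring gasket; axes as the rack's. Mouth 55 mm wide inside, neck 63 mm outside. The lid's thread: its lid yaw minus rack yaw (modulo 2 pi) starts at 0.14 to 0.70 rad, and from 4.25 rad on the lid lifts straight off (turning further does no harm)
- mouth_3 (a point): Centre of the mouth of the jar at rack y = +95 mm, 99 mm over the board at the free top of its springy ring gasket; axes as the rack's. Mouth 55 mm wide inside, neck 63 mm outside. The lid's thread: its lid yaw minus rack yaw (modulo 2 pi) starts at 0.14 to 0.70 rad, and from 4.25 rad on the lid lifts straight off (turning further does no harm)
- lid_1: Screw lid on mouth_1's jar (None if that jar is open): aluminium, 84 mm across, 100 g; origin at the centre of its lower edge, 74 mm over the board when closed; on top a round fluted grey knob 45 mm across, 28 to 53 mm above the origin. Unscrews counterclockwise from above, stiff (up to 0.5 N m), rising 2.5 mm per rad; after 3.5 to 4.1 rad it lifts straight off
- lid_2: Screw lid on mouth_2's jar (None if that jar is open): aluminium, 84 mm across, 100 g; origin at the centre of its lower edge, 74 mm over the board when closed; on top a round fluted grey knob 45 mm across, 28 to 53 mm above the origin. Unscrews counterclockwise from above, stiff (up to 0.5 N m), rising 2.5 mm per rad; after 3.5 to 4.1 rad it lifts straight off
- lid_3: Screw lid on mouth_3's jar (None if that jar is open): aluminium, 84 mm across, 100 g; origin at the centre of its lower edge, 74 mm over the board when closed; on top a round fluted grey knob 45 mm across, 28 to 53 mm above the origin. Unscrews counterclockwise from above, stiff (up to 0.5 N m), rising 2.5 mm per rad; after 3.5 to 4.1 rad it lifts straight off
- strainer_1: Steel strainer insert, 120 g: spigot 44 mm across, 14 mm deep; flange 68 mm across, 14 to 18 mm above the origin; grey round knob 25 mm across, 18 to 46 mm above the origin. Origin under the spigot's centre, z up. Starts standing near the board's front edge; seated in a jar, its flange rests on the gasket and its origin is 14 mm below the mouth point (5 mm of play sideways)
- strainer_2: Steel strainer insert, 120 g: spigot 44 mm across, 14 mm deep; flange 68 mm across, 14 to 18 mm above the origin; grey round knob 25 mm across, 18 to 46 mm above the origin. Origin under the spigot's centre, z up. Starts standing near the board's front edge; seated in a jar, its flange rests on the gasket and its origin is 14 mm below the mouth point (5 mm of play sideways)
- strainer_3: Steel strainer insert, 120 g: spigot 44 mm across, 14 mm deep; flange 68 mm across, 14 to 18 mm above the origin; grey round knob 25 mm across, 18 to 46 mm above the origin. Origin under the spigot's centre, z up. Starts standing near the board's front edge; seated in a jar, its flange rests on the gasket and its origin is 14 mm below the mouth point (5 mm of play sideways)
- trivet: Round cork trivet, 209 mm across and 14 mm thick, fixed flat on the board; origin under its centre. All three lids fit on it side by side, centres 55 mm from its own
- ring: Bystander: steel jar ring, 86 mm across, 14 mm high, lying near the front edge at the left; origin under its centre
- toothpicks: Bystander: clear jar with black cap lying on its side, 38 x 90 x 38 mm, near the front right corner; origin under its centre
- mustard: Bystander: squat jar with a green lid, 68 mm across, 84 mm high, on the stove behind the board; origin under its centre
- spice_a: Bystander: spice jar, 46 mm across, 106 mm high, on the stove behind the board; origin under its centre
- spice_b: Bystander: spice jar, 46 mm across, 106 mm high, on the stove behind the board; origin under its centre

How it is judged:
At the end, for the whole second after the job is handed in: Every lid that was on a jar lies flat and knob up on the cork trivet (centre within 80 mm of the trivet's centre), and each of the three jars has one strainer insert seated level in its mouth (centre within 9 mm, flange within about 3 mm of the gasket, tilt under 0.1 rad), all released and at rest (horizontal distance between each of lid_1, lid_2, lid_3 and trivet below 0.08 m and angle between each of lid_1, lid_2, lid_3's own z axis and vertical below 0.12 rad and height (world z) of lid_1 between 0.032 and 0.046 m and linear speed of each of lid_1, lid_2, lid_3 below 0.02 m/s and height (world z) of lid_2 between 0.032 and 0.046 m and height (world z) of lid_3 between 0.032 and 0.046 m and ((horizontal distance between strainer_1 and mouth_1 below 0.009 m and z of strainer_1 in the frame of mouth_1 between -0.02 and -0.0105 m and angle between strainer_1's own z axis and vertical below 0.1 rad and linear speed of strainer_1 below 0.02 m/s) or (horizontal distance between strainer_2 and mouth_1 below 0.009 m and z of strainer_2 in the frame of mouth_1 between -0.02 and -0.0105 m and angle between strainer_2's own z axis and vertical below 0.1 rad and linear speed of strainer_2 below 0.02 m/s) or (horizontal distance between strainer_3 and mouth_1 below 0.009 m and z of strainer_3 in the frame of mouth_1 between -0.02 and -0.0105 m and angle between strainer_3's own z axis and vertical below 0.1 rad and linear speed of strainer_3 below 0.02 m/s)) and ((horizontal distance between strainer_1 and mouth_2 below 0.009 m and z of strainer_1 in the frame of mouth_2 between -0.02 and -0.0105 m and angle between strainer_1's own z axis and vertical below 0.1 rad and linear speed of strainer_1 below 0.02 m/s) or (horizontal distance between strainer_2 and mouth_2 below 0.009 m and z of strainer_2 in the frame of mouth_2 between -0.02 and -0.0105 m and angle between strainer_2's own z axis and vertical below 0.1 rad and linear speed of strainer_2 below 0.02 m/s) or (horizontal distance between strainer_3 and mouth_2 below 0.009 m and z of strainer_3 in the frame of mouth_2 between -0.02 and -0.0105 m and angle between strainer_3's own z axis and vertical below 0.1 rad and linear speed of strainer_3 below 0.02 m/s)) and ((horizontal distance between strainer_1 and mouth_3 below 0.009 m and z of strainer_1 in the frame of mouth_3 between -0.02 and -0.0105 m and angle between strainer_1's own z axis and vertical below 0.1 rad and linear speed of strainer_1 below 0.02 m/s) or (horizontal distance between strainer_2 and mouth_3 below 0.009 m and z of strainer_2 in the frame of mouth_3 between -0.02 and -0.0105 m and angle between strainer_2's own z axis and vertical below 0.1 rad and linear speed of strainer_2 below 0.02 m/s) or (horizontal distance between strainer_3 and mouth_3 below 0.009 m and z of strainer_3 in the frame of mouth_3 between -0.02 and -0.0105 m and angle between strainer_3's own z axis and vertical below 0.1 rad and linear speed of strainer_3 below 0.02 m/s))); the robot touches nothing.
It fails at once if a bystander is shifted by more than 40 mm or knocked over ((distance of ring from where it was at the start of the episode above 0.04 m or angle between ring's own z axis and vertical above 0.5 rad) or (distance of toothpicks from where it was at the start of the episode above 0.04 m or angle between toothpicks's own z axis and vertical above 0.5 rad) or (distance of mustard from where it was at the start of the episode above 0.04 m or angle between mustard's own z axis and vertical above 0.5 rad) or (distance of spice_a from where it was at the start of the episode above 0.04 m or angle between spice_a's own z axis and vertical above 0.5 rad) or (distance of spice_b from where it was at the start of the episode above 0.04 m or angle between spice_b's own z axis and vertical above 0.5 rad)).
Of lid_1, lid_2, lid_3 only 2 to 3 are there at a start; the rules pass over those that are not, and their reading is None.
At some moment in a run one of strainer_1, strainer_2, strainer_3 may be knocked a few centimetres aside while the robot is not near it.
Once in a run the grip may slacken for a moment while it holds something.
It also fails if it takes over 210 s, if anything falls off the work surface, if the arm or the gripper's body presses on something with over 40 N, if the wrist force passes 120 N, or if a joint passes its speed limit or range.

## Working session

There is one attempt and no reset: what is moved stays moved. The work goes in short steps, Python scripts to look and compute and a tool call to move; the robot and the scene stay as the last step left them, time stands still between calls to the robot, and variables do not carry over. Pictures are saved under pics/ and viewed, at most 14 in all, crops included, and the job is handed in when it is done.

Besides the shell and the picture viewer there is one more tool, called after "Call:" by a JSON object that holds its "fn" and its "kwargs", one argument or row to a line. apply_moves: Moves the arm, as the interface text tells. Its arguments: {"type":"object","properties":{"plan":{"type":"array","items":{"type":"object","properties":{"claw":{"type":"number"},"x":{"type":"number"},"y":{"type":"number"},"z":{"type":"number"},"rx":{"type":"number"},"ry":{"type":"number"},"rz":{"type":"number"}}}},"force":{"type":"number"}},"required":["plan"]}

```bash
mkdir -p pics; ls; python3 - <<'E'
from rig import arm
import cv2
for n in("scene","top"):
    cv2.imwrite(f"pics/{n}0.png",arm.get_image(n)); c=arm.get_calibration(n); print(n,c)
print(arm.get_obs())
E
```

```text
pics
scene {'K': array([[381.69552687,   0.        , 252.4139919 ],
       [  0.        , 381.69552687, 185.22962393],
       [  0.        ,   0.        ,   1.        ]]), 'origin': array([0.22215593, 0.45593786, 0.82823224]), 'rotation': array([ 0.12341661, -0.30049406,  0.88568653, -0.33170927])}
top {'K': array([[455.20244108,   0.        , 251.95978812],
       [  0.        , 455.20244108, 194.51430884],
       [  0.        ,   0.        ,   1.        ]]), 'origin': array([ 0.4707929 , -0.00482599,  1.15094783]), 'rotation': array([ 0.04545353, -0.70028614,  0.70872612, -0.07239189])}
{'clock': 0.1, 'qpos': array([ 1.10700610e+00,  3.42695694e-01,  1.52489718e+00, -1.86859970e-05,
        1.27540279e+00, -1.46013731e-01]), 'dq': array([-0.00039217, -0.00290102, -0.00360514, -0.00043079, -0.00039131,
        0.00090332]), 'tau': array([ 3.33762211e-03, -4.32001483e+01, -2.44696981e+01,  7.21528823e-02,
        5.25229471e-02, -7.59131467e-05]), 'tool_pos': array([0.16386185, 0.4983805 , 0.21240083]), 'ee_rot': array([-2.02066033e-04,  1.58217826e-01,  9.87403984e-01, -6.71827630e-04]), 'contact_force': array([-0.42171507,  0.27016974,  0.60043962]), 'moment': array([ 0.0384864 , -0.04350953, -0.03480112]), 'finger_force': 0.0, 'opening': 0.9969008709373044}
```

View pics/scene0.png

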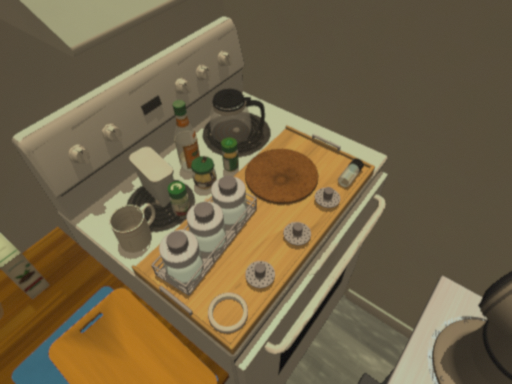

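View pics/top0.png

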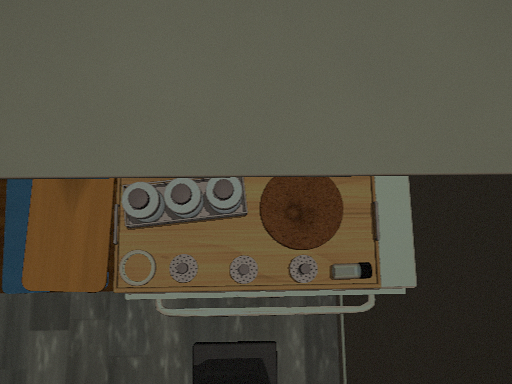

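The scene view shows lids on all three jars, with knobs at about (181,240), (206,212) and (228,183). In the top view the knobs are at (141,199), (182,194) and (223,189). The top view also shows the strainers at (183,268), (244,269) and (304,269), and the trivet at (302,212). Next I'll zoom in and segment.

```bash
python3 - <<'E'
import cv2,numpy as np
a=cv2.imread("pics/top0.png");b=cv2.imread("pics/scene0.png")
A=cv2.resize(a[175:295,115:381],None,fx=3,fy=3,interpolation=cv2.INTER_CUBIC)
cv2.imwrite("pics/topz.png",A)
B=cv2.resize(b[150:340,140:380],None,fx=3.1,fy=3.1,interpolation=cv2.INTER_CUBIC)
cv2.imwrite("pics/scz.png",B)
for im,ps in((a,[(141,199),(130,205),(182,194),(183,267),(175,272),(302,240),(160,240)]),(b,[(181,240),(181,228),(206,212),(229,184),(261,266),(250,275),(296,228),(327,191),(280,170)])):
    h=cv2.cvtColor(im,cv2.COLOR_BGR2HSV); print([(p,h[p[1],p[0]].tolist()) for p in ps])
E
```

```text
[((141, 199), [13, 39, 78]), ((130, 205), [40, 17, 88]), ((182, 194), [8, 39, 79]), ((183, 267), [16, 35, 81]), ((175, 272), [12, 35, 96]), ((302, 240), [14, 178, 73]), ((160, 240), [19, 124, 115])]
[((181, 240), [15, 62, 128]), ((181, 228), [17, 145, 174]), ((206, 212), [16, 60, 128]), ((229, 184), [16, 61, 126]), ((261, 266), [16, 64, 128]), ((250, 275), [17, 62, 157]), ((296, 228), [15, 63, 125]), ((327, 191), [16, 65, 125]), ((280, 170), [14, 180, 119])]
```

View pics/topz.png

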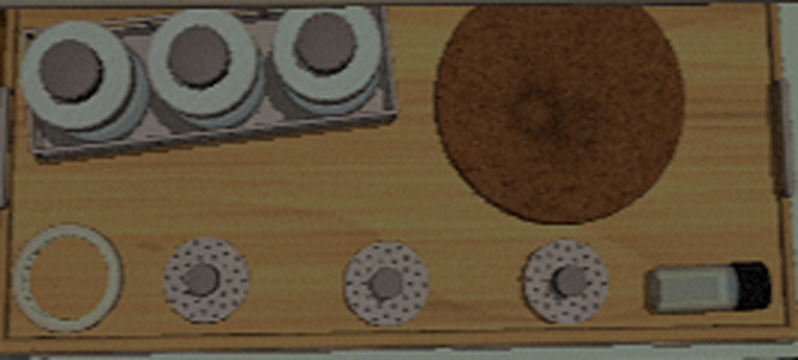

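View pics/scz.png

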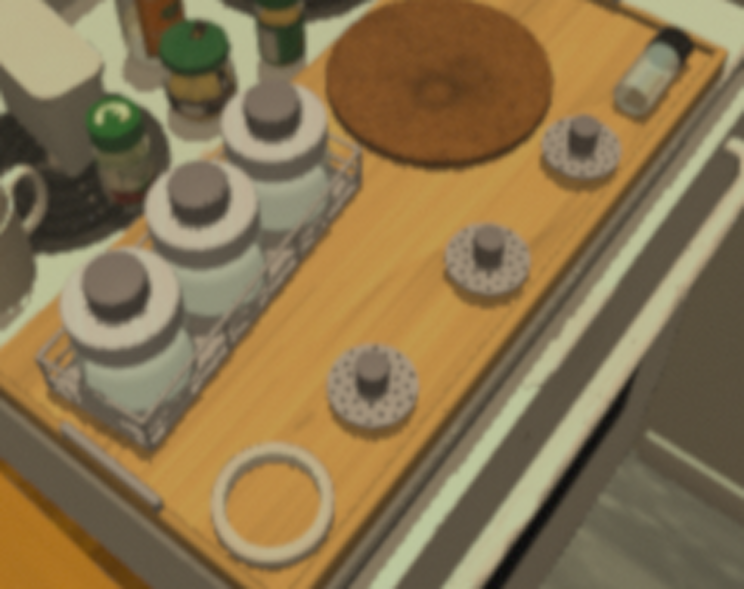

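The zoomed views are clear. The lid knob tops are at zoomed top-view pixels (72,70), (198,56) and (325,43), and the strainer knobs at (203,278), (386,283) and (570,279). Now I'll refine by masks and triangulate.

```bash
cat > h.py <<'E'
import cv2,numpy as np
from scipy.spatial.transform import Rotation as R
from rig import arm
def ray(n,uv):
    c=arm.get_calibration(n);q=c["rotation"]
    if np.shape(q)==(4,): M=R.from_quat(np.roll(q,-1)).as_matrix()
    else: M=q
    d=M@np.linalg.solve(c["K"],[uv[0],uv[1],1.]);return c["origin"],d/np.linalg.norm(d)
def onz(n,uv,z):
    o,d=ray(n,uv);return o+d*(z-o[2])/d[2]
def tri(u1,u2):
    o1,a=ray("top",u1);o2,b=ray("scene",u2)
    s=np.linalg.lstsq(np.c_[a,-b],o2-o1,rcond=None)[0];p,q=o1+a*s[0],o2+b*s[1]
    return (p+q)/2,np.linalg.norm(p-q)
def proj(n,P):
    c=arm.get_calibration(n);M=R.from_quat(np.roll(c["rotation"],-1)).as_matrix()
    p=c["K"]@(M.T@(np.array(P)-c["origin"]));return p[:2]/p[2]
def blob(im,f,seed,r):
    """centroid of the masked component nearest seed in a window of radius r"""
    h=cv2.cvtColor(cv2.resize(im,None,fx=4,fy=4,interpolation=cv2.INTER_CUBIC),cv2.COLOR_BGR2HSV).astype(int)
    x,y=(int(4*s+2) for s in seed);R4=int(4*r);x0,y0=max(x-R4,0),max(y-R4,0)
    m=f(h[y0:y+R4,x0:x+R4]).astype(np.uint8)
    m=cv2.morphologyEx(m,cv2.MORPH_OPEN,np.ones((9,9)))
    n,l,st,ce=cv2.connectedComponentsWithStats(m)
    if n<2:return None
    i=1+np.argmin(np.hypot(*(ce[1:]-[x-x0,y-y0]).T)-0.02*st[1:,4]**.5)
    bx=st[i]
    return ((ce[i]+[x0,y0]-1.5)/4), (bx[:4]/4+np.array([x0,y0,0,0])/4).round(1), bx[4]/16
E
python3 - <<'E'
from h import *
a=cv2.imread("pics/top0.png");b=cv2.imread("pics/scene0.png")
T=[(72,70),(198,56),(325,43),(203,278),(386,283),(570,279)]
S=[(118,272),(199,184),(273,102),(373,366),(490,239),(583,127)]
for t,s in zip(T,S):
    t=np.array(t)/3+[115,175];s=np.array(s)/3.1+[140,150]
    r=9 if t[1]<230 else 6
    bt=blob(a,lambda h:(h[...,2]<85)&(h[...,1]<60),t,r); bs=blob(b,lambda h:(h[...,2]<140)&(h[...,1]<90),s,12)
    print(tri(t,s),"|",t.round(1),bt,"|",s.round(1),bs)
h=cv2.cvtColor(b,cv2.COLOR_BGR2HSV);m=((h[...,0]<16)&(h[...,1]>165)&(h[...,2]<150)).astype(np.uint8);m[:140]=0;m[210:]=0;m[:,:235]=0;m[:,330:]=0
m=cv2.morphologyEx(m,cv2.MORPH_OPEN,np.ones((3,3)))
c=max(cv2.findContours(m,0,1)[0],key=cv2.contourArea)[:,0].astype(float)
P=np.array([onz("scene",u,.036) for u in c])[:,:2]
A=np.c_[2*P,np.ones(len(P))];s=np.linalg.lstsq(A,(P**2).sum(1),rcond=None)[0];print("trivet",s[:2],np.sqrt(s[2]+s[0]**2+s[1]**2))
print([proj("top",[s[0],s[1],.038])],onz("top",(115,289),.024),onz("top",(378,289),.024))
E
```

```text
(array([0.63261651, 0.20478177, 0.1537357 ]), np.float64(0.0008297897938306299)) | [139.  198.3] (array([137.26180698, 197.56160164]), array([130.5, 189.8,  17.2,  18. ]), np.float64(243.5)) | [178.1 237.7] (array([177.17015339, 241.03437557]), array([166.8, 231.5,  22. ,  18.5]), np.float64(344.3125))
(array([0.64284932, 0.11338635, 0.149407  ]), np.float64(0.0005238080410528237)) | [181.  193.7] (array([179.530327  , 192.50079114]), array([172.5, 185. ,  18. ,  18. ]), np.float64(237.0)) | [204.2 209.4] (array([203.79596172, 212.00324463]), array([194.2, 202.2,  20.2,  19.5]), np.float64(334.6875))
(array([0.65196703, 0.01950853, 0.14876787]), np.float64(0.0005476124809875113)) | [223.3 189.3] (array([222.47084502, 188.19407979]), array([214.8, 180.8,  18. ,  18. ]), np.float64(245.1875)) | [228.1 182.9] (array([227.70704068, 183.57734402]), array([218.5, 171.2,  19. ,  24. ]), np.float64(362.625))
(array([0.48137078, 0.11755029, 0.0652172 ]), np.float64(0.0006546282528628826)) | [182.7 267.7] (array([179.98249507, 266.64176529]), array([177.8, 263. ,   6.2,   8.2]), np.float64(31.
[... 192 characters left out ...]
8314907)) | [243.7 269.3] (array([239.63811728, 271.54012346]), array([238. , 268. ,   5. ,   7.8]), np.float64(20.25)) | [298.1 227.1] (array([297.0895901 , 230.36252029]), array([291.8, 223.2,  11.5,  15.5]), np.float64(154.0))
(array([ 0.47653254, -0.17048108,  0.06495422]), np.float64(0.0010741098560539358)) | [305. 268.] (array([306.97072301, 268.46308554]), array([304.8, 264.2,   5.5,   9. ]), np.float64(30.6875)) | [328.1 191. ] (array([327.58996335, 194.69550453]), array([322.5, 187.8,  11.8,  14.8]), np.float64(144.9375))
trivet [ 0.62493111 -0.1694978 ] 0.10060212003138866
[array([300.79361023, 207.27152405])] [0.43328014 0.28318509 0.024     ] [ 0.4227706  -0.35508717  0.024     ]
```

Lid knob tops stand at about 0.149–0.154 m (0.151 expected) and lie on a line at about 93–95 mm spacing. The strainer tops stand at about 0.066 m (0.070 expected), and the trivet radius comes out at 0.101 m (0.1045 expected). These all agree, so next I'll check tall things behind the board against the sweep of the gripper body.

```bash
python3 - <<'E'
from h import *
for n,b,t in(("bottle",(191,166),(180,104)),("box",(165,204),(152,152)),("mug",(132,247),(130,208)),("pot",(232,138),(231,95)),("spice_a",(181,212),(178,188)),("spice_b",(231,170),(230,145))):
    p=onz("scene",b,0);o,d=ray("scene",t)
    k=np.linalg.norm(p[:2]-o[:2]);s=k/np.linalg.norm(d[:2]);print(n,p.round(3),"top z",(o+d*s)[2].round(3))
E
```

```text
bottle [ 0.881 -0.061 -0.   ] top z 0.229
box [0.836 0.09  0.   ] top z 0.197
mug [ 0.801  0.239 -0.   ] top z 0.14
pot [ 0.863 -0.233  0.   ] top z 0.166
spice_a [0.78  0.083 0.   ] top z 0.097
spice_b [ 0.773 -0.121  0.   ] top z 0.101
```

Call:
{"fn": "apply_moves", "kwargs": {
  "plan": [
    {"x": 2.7,"y": -1.7,"z": 0.5,"rz": -10.6},
    {"x": 2.7,"y": -1.7,"z": 0.5,"rz": -10.6},
    {"x": 2.7,"y": -1.7,"z": 0.5,"rz": -10.6},
    {"x": 2.7,"y": -1.7,"z": 0.5,"rz": -10.6},
    {"x": 2.7,"y": -1.7,"rz": -10.6},
    {"x": 2.7,"y": -1.7,"rz": -10.6},
    {"x": 2.7,"y": -1.7,"rz": -10.6},
    {"x": 2.7,"y": -1.7,"rz": -10.6}
  ]
}}

```text
validation failed for argument at $.pl...
```

Everything behind the board is clear of the sweep. The move call was refused, so I'll give every field in each row.

Call:
{"fn": "apply_moves", "kwargs": {
  "plan": [
    {"claw": 0,"x": 2.7,"y": -1.7,"z": 0.5,"rx": 0,"ry": 0,"rz": -10.6},
    {"claw": 0,"x": 2.7,"y": -1.7,"z": 0.5,"rx": 0,"ry": 0,"rz": -10.6},
    {"claw": 0,"x": 2.7,"y": -1.7,"z": 0.5,"rx": 0,"ry": 0,"rz": -10.6},
    {"claw": 0,"x": 2.7,"y": -1.7,"z": 0.5,"rx": 0,"ry": 0,"rz": -10.6},
    {"claw": 0,"x": 2.7,"y": -1.7,"z": 0,"rx": 0,"ry": 0,"rz": -10.6},
    {"claw": 0,"x": 2.7,"y": -1.7,"z": 0,"rx": 0,"ry": 0,"rz": -10.6},
    {"claw": 0,"x": 2.7,"y": -1.7,"z": 0,"rx": 0,"ry": 0,"rz": -10.6},
    {"claw": 0,"x": 2.7,"y": -1.7,"z": 0,"rx": 0,"ry": 0,"rz": -10.6}
  ],
  "force": 50
}}

```text
clock: 1.1
tool_pos: [0.3807, 0.362, 0.2327]
ee_rot: [-0.0, 0.785, 0.62, -0.0]
contact_force: [-0.1, 1.1, -0.1]
opening: 1.0
finger_force: 0.0
```

Call:
{"fn": "apply_moves", "kwargs": {
  "plan": [
    {"claw": 0,"x": 3.1,"y": -1.9,"z": 0,"rx": 0,"ry": 0,"rz": -10.6},
    {"claw": 0,"x": 3.1,"y": -1.9,"z": 0,"rx": 0,"ry": 0,"rz": -10.6},
    {"claw": 0,"x": 3.1,"y": -1.9,"z": 0,"rx": 0,"ry": 0,"rz": -10.6},
    {"claw": 0,"x": 3.1,"y": -1.9,"z": 0,"rx": 0,"ry": 0,"rz": -10.6},
    {"claw": 0,"x": 3.1,"y": -1.9,"z": 0,"rx": 0,"ry": 0,"rz": -10.6},
    {"claw": 0,"x": 3.1,"y": -2,"z": 0,"rx": 0,"ry": 0,"rz": -10.6},
    {"claw": 0,"x": 3.1,"y": -2,"z": -0.5,"rx": 0,"ry": 0,"rz": -10.6},
    {"claw": 0,"x": 3.1,"y": -2,"z": -1,"rx": 0,"ry": 0,"rz": -10.6}
  ]
}}

```text
clock: 2.1
tool_pos: [0.629, 0.207, 0.2177]
ee_rot: [0.0, 0.997, -0.071, -0.0]
contact_force: [1.0, 0.6, -1.5]
opening: 1.0
finger_force: 0.0
```

```bash
python3 - <<'E'
from h import *
o=arm.get_obs();print(o["qpos"].round(3),o["tool_pos"].round(4))
a,b=arm.get_image("scene"),arm.get_image("top")
v=np.hstack([cv2.resize(a[130:290,100:280],None,fx=2.2,fy=2.2,interpolation=2),cv2.resize(b[140:300,100:280],None,fx=2.2,fy=2.2,interpolation=2)])
cv2.imwrite("pics/p1.png",v)
E
```

```text
[ 0.202  0.601  1.088 -0.     1.453  1.916] [0.629  0.207  0.2177]
```

View pics/p1.png

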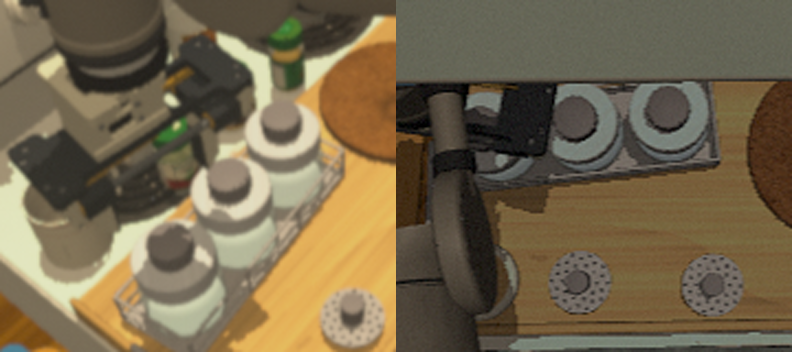

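The gripper hovers over the left lid, and the fingers lie roughly along the row. I'll turn it another 43° so they clear the neighbouring knob, then descend and grip.

Call:
{"fn": "apply_moves", "kwargs": {
  "plan": [
    {"claw": 0,"x": 0.2,"y": 0,"z": -0.5,"rx": 0,"ry": 0,"rz": -10.6},
    {"claw": 0,"x": 0.1,"y": 0,"z": -0.5,"rx": 0,"ry": 0,"rz": -10.6},
    {"claw": 0,"x": 0.1,"y": 0,"z": -0.5,"rx": 0,"ry": 0,"rz": -10.6},
    {"claw": 0,"x": 0,"y": 0,"z": -0.5,"rx": 0,"ry": 0,"rz": -10.6},
    {"claw": 0,"x": 0,"y": 0,"z": -1.7,"rx": 0,"ry": 0,"rz": 0},
    {"claw": 0,"x": 0,"y": 0,"z": -1.7,"rx": 0,"ry": 0,"rz": 0},
    {"claw": 0,"x": 0,"y": 0,"z": -1.6,"rx": 0,"ry": 0,"rz": 0},
    {"claw": 0,"x": 0,"y": 0,"z": 0,"rx": 0,"ry": 0,"rz": 0}
  ]
}}

```text
clock: 3.2
tool_pos: [0.631, 0.2077, 0.1462]
ee_rot: [0.001, 0.906, -0.424, -0.001]
contact_force: [-0.7, -0.3, -0.7]
opening: 0.999
finger_force: 0.0
```

Call:
{"fn": "apply_moves", "kwargs": {
  "plan": [
    {"claw": 255,"x": 0,"y": 0,"z": 0,"rx": 0,"ry": 0,"rz": 0},
    {"claw": 255,"x": 0,"y": 0,"z": 0,"rx": 0,"ry": 0,"rz": 0},
    {"claw": 255,"x": 0,"y": 0,"z": 0,"rx": 0,"ry": 0,"rz": 0},
    {"claw": 255,"x": 0,"y": 0,"z": 0,"rx": 0,"ry": 0,"rz": 0},
    {"claw": 255,"x": 0,"y": 0,"z": 0,"rx": 0,"ry": 0,"rz": 0}
  ],
  "force": 50
}}

```text
clock: 3.82
tool_pos: [0.6321, 0.2077, 0.1482]
ee_rot: [-0.0, 0.906, -0.424, 0.0]
contact_force: [0.2, 0.0, 0.1]
opening: 0.501
finger_force: 0.0
```

Call:
{"fn": "apply_moves", "kwargs": {
  "plan": [
    {"claw": 255,"x": 0,"y": 0,"z": 0,"rx": 0,"ry": 0,"rz": 0},
    {"claw": 255,"x": 0,"y": 0,"z": 0,"rx": 0,"ry": 0,"rz": 0},
    {"claw": 255,"x": 0,"y": 0,"z": 0,"rx": 0,"ry": 0,"rz": 0}
  ],
  "force": 55
}}

```text
clock: 4.2
tool_pos: [0.632, 0.2077, 0.148]
ee_rot: [0.0, 0.906, -0.424, -0.0]
contact_force: [0.3, 0.3, 0.5]
opening: 0.176
finger_force: 0.0
```

The fingers closed on nothing, so I need to look.

```bash
python3 - <<'E'
from h import *
o=arm.get_obs();print(o["qpos"].round(3),o["tool_pos"].round(4),o["opening"],o["finger_force"])
a,b=arm.get_image("scene"),arm.get_image("top")
v=np.hstack([cv2.resize(a[130:290,100:280],None,fx=2.2,fy=2.2,interpolation=2),cv2.resize(b[140:300,100:280],None,fx=2.2,fy=2.2,interpolation=2)])
cv2.imwrite("pics/p2.png",v)
for P in(o["tool_pos"],[.632,.207,.151]):print(proj("scene",P),proj("top",P))
E
```

```text
[ 0.202  0.652  1.187 -0.     1.303  2.65 ] [0.632  0.2077 0.148 ] 0.17648901473098383 0.0
[177.90294355 240.35496292] [138.05809101 198.86727914]
[177.93272392 239.34263695] [138.11742609 198.66542419]
```

View pics/p2.png

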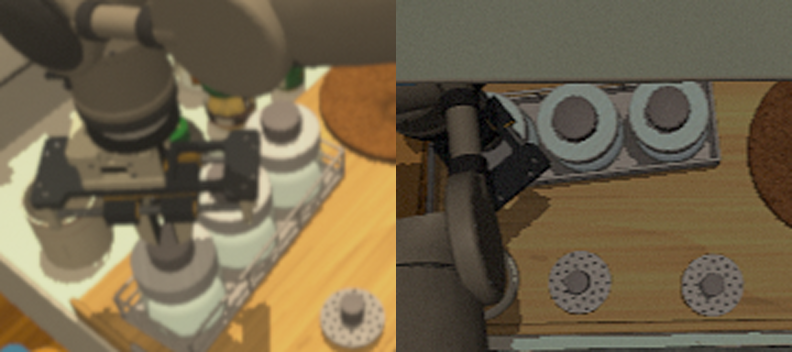

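Call:
{"fn": "apply_moves", "kwargs": {
  "plan": [
    {"claw": 255,"x": 0,"y": 0,"z": 0,"rx": 0,"ry": 0,"rz": 0},
    {"claw": 255,"x": 0,"y": 0,"z": 0,"rx": 0,"ry": 0,"rz": 0}
  ]
}}

```text
clock: 4.55
tool_pos: [0.632, 0.2078, 0.148]
ee_rot: [0.0, 0.906, -0.424, -0.0]
contact_force: [0.1, 0.2, -0.8]
opening: 0.005
finger_force: 0.0
```

```bash
python3 - <<'E'
from h import *
o=arm.get_obs();print(o["opening"],o["finger_force"])
a=arm.get_image("scene")
cv2.imwrite("pics/p3.png",cv2.convertScaleAbs(cv2.resize(a[180:280,110:240],None,fx=5.8,fy=5.8,interpolation=2),alpha=1.6))
E
```

```text
0.004948555448696762 0.0
```

View pics/p3.png

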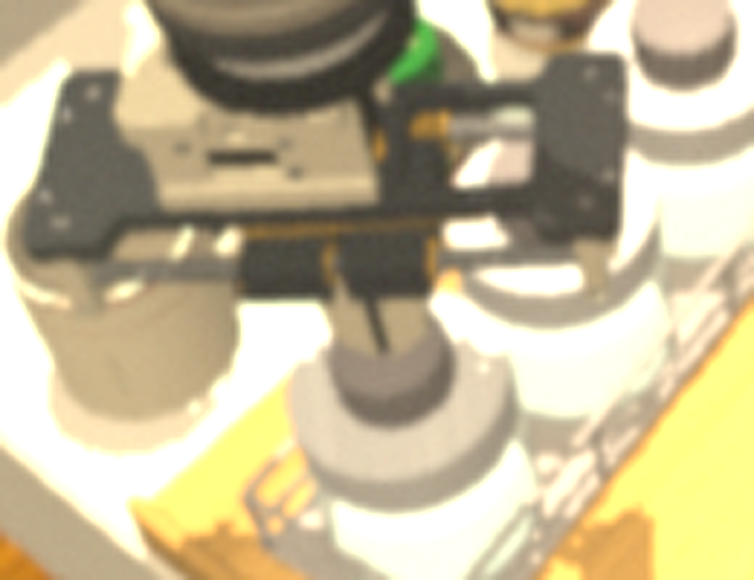

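```bash
python3 - <<'E'
from h import *
print(getattr(arm,"nose_length",None),[x for x in dir(arm) if x[0]!="_"])
for z in (.129,.148,.151,.16,.167):print(z,proj("scene",[.632,.2077,z]))
E
```

```text
0.019 ['MotionError', 'get_calibration', 'get_image', 'get_obs', 'hand_in', 'nose_length']
0.129 [179.38990354 245.2301454 ]
0.148 [177.93106638 240.35143372]
0.151 [177.69601339 239.56535846]
0.16 [176.98292268 237.18060706]
0.167 [176.41992364 235.29779925]
```

The fingertips look level with the knob top, although the reading puts them 20 mm lower. I'll probe gently downwards with the fingers shut.

Call:
{"fn": "apply_moves", "kwargs": {
  "plan": [
    {"claw": 255,"x": 0,"y": 0,"z": -0.1,"rx": 0,"ry": 0,"rz": 0},
    {"claw": 255,"x": 0,"y": 0,"z": -0.1,"rx": 0,"ry": 0,"rz": 0}
  ]
}}

```text
clock: 4.85
tool_pos: [0.632, 0.2077, 0.1459]
ee_rot: [0.0, 0.906, -0.424, -0.0]
contact_force: [0.1, 0.3, -0.9]
opening: 0.004
finger_force: 0.0
```

Call:
{"fn": "apply_moves", "kwargs": {
  "plan": [
    {"claw": 255,"x": 0,"y": 0,"z": -0.1,"rx": 0,"ry": 0,"rz": 0},
    {"claw": 255,"x": 0,"y": 0,"z": -0.1,"rx": 0,"ry": 0,"rz": 0}
  ]
}}

```text
clock: 5.1
tool_pos: [0.632, 0.2077, 0.1439]
ee_rot: [0.0, 0.906, -0.424, -0.0]
contact_force: [-0.6, -0.2, -0.4]
opening: 0.005
finger_force: 0.0
```

Call:
{"fn": "apply_moves", "kwargs": {
  "plan": [
    {"claw": 255,"x": 0,"y": 0,"z": -0.1,"rx": 0,"ry": 0,"rz": 0},
    {"claw": 255,"x": 0,"y": 0,"z": -0.1,"rx": 0,"ry": 0,"rz": 0}
  ]
}}

```text
clock: 5.35
tool_pos: [0.632, 0.2077, 0.142]
ee_rot: [0.0, 0.906, -0.424, -0.0]
contact_force: [0.3, -0.0, 0.2]
opening: 0.005
finger_force: 0.0
```

Call:
{"fn": "apply_moves", "kwargs": {
  "plan": [
    {"claw": 255,"x": 0,"y": 0,"z": -0.1,"rx": 0,"ry": 0,"rz": 0},
    {"claw": 255,"x": 0,"y": 0,"z": -0.1,"rx": 0,"ry": 0,"rz": 0}
  ]
}}

```text
clock: 5.6
tool_pos: [0.632, 0.2077, 0.14]
ee_rot: [0.0, 0.906, -0.424, -0.0]
contact_force: [-0.1, 0.6, -0.4]
opening: 0.006
finger_force: 0.0
```

```bash
python3 - <<'E'
from h import *
o=arm.get_obs();print(o["tool_pos"],o["contact_force"])
a=arm.get_image("scene")
b=cv2.convertScaleAbs(cv2.resize(a[200:280,130:220],None,fx=7,fy=7,interpolation=2),alpha=1.6)
cv2.imwrite("pics/p4.png",b)
E
```

```text
[0.63204008 0.20774647 0.13997828] [-0.06232095  0.64142013 -0.41125585]
```

View pics/p4.png

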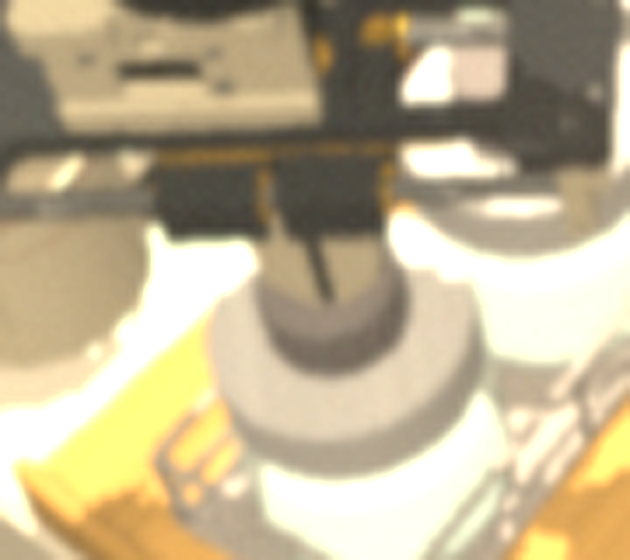

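Call:
{"fn": "apply_moves", "kwargs": {
  "plan": [
    {"claw": 255,"x": 0,"y": 0,"z": -0.1,"rx": 0,"ry": 0,"rz": 0},
    {"claw": 255,"x": 0,"y": 0,"z": -0.1,"rx": 0,"ry": 0,"rz": 0},
    {"claw": 255,"x": 0,"y": 0,"z": -0.1,"rx": 0,"ry": 0,"rz": 0}
  ]
}}

```text
clock: 6.02
tool_pos: [0.6321, 0.2078, 0.1374]
ee_rot: [-0.0, 0.906, -0.424, 0.0]
contact_force: [-1.3, 0.5, 3.1]
opening: 0.005
finger_force: 1.6
```

Contact occurs at reading z = 0.1375. I'll back up, open, take a view of the open fingers, and measure the tip offset from that.

Call:
{"fn": "apply_moves", "kwargs": {
  "plan": [
    {"claw": 0,"x": 0,"y": 0,"z": 0.5,"rx": 0,"ry": 0,"rz": 0},
    {"claw": 0,"x": 0,"y": 0,"z": 0.3,"rx": 0,"ry": 0,"rz": 0},
    {"claw": 0,"x": 0,"y": 0,"z": 0,"rx": 0,"ry": 0,"rz": 0},
    {"claw": 0,"x": 0,"y": 0,"z": 0,"rx": 0,"ry": 0,"rz": 0},
    {"claw": 0,"x": 0,"y": 0,"z": 0,"rx": 0,"ry": 0,"rz": 0},
    {"claw": 0,"x": 0,"y": 0,"z": 0,"rx": 0,"ry": 0,"rz": 0},
    {"claw": 0,"x": 0,"y": 0,"z": 0,"rx": 0,"ry": 0,"rz": 0},
    {"claw": 0,"x": 0,"y": 0,"z": 0,"rx": 0,"ry": 0,"rz": 0}
  ]
}}

```text
clock: 7.02
tool_pos: [0.632, 0.2077, 0.145]
ee_rot: [0.0, 0.906, -0.424, -0.0]
contact_force: [0.3, -0.5, -0.3]
opening: 0.826
finger_force: 0.0
```

```bash
python3 - <<'E'
from h import *
o=arm.get_obs();print(o["tool_pos"],o["contact_force"],o["opening"])
a=arm.get_image("scene")
b=cv2.convertScaleAbs(cv2.resize(a[185:270,120:240],None,fx=6.6,fy=6.6,interpolation=2),alpha=1.6)
M=R.from_quat(np.roll(o["ee_rot"],-1)).as_matrix()
for s in(-1,1):
    for dz,col in((.019,(0,0,255)),(-.013,(255,0,0))):
        u=(proj("scene",o["tool_pos"]+M@[0,s*.046,dz])-[120,185]+.5)*6.6;cv2.circle(b,tuple(u.astype(int)),4,col,-1)
cv2.imwrite("pics/p5.png",b)
E
```

```text
[0.63202487 0.20773192 0.1450084 ] [ 0.33859501 -0.4706064  -0.33123706] 0.826386758113747
```

View pics/p5.png

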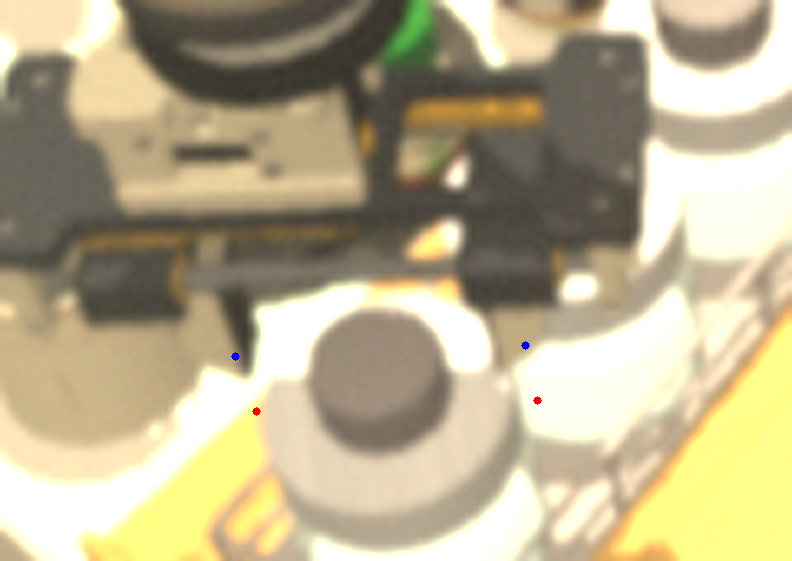

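The fingertips sit visibly higher than the reading implies, just around knob-top level, and the probe agrees. I'll use the touch as the height reference: knob top at reading 0.1375, so the grip goes at about 0.119.

Call:
{"fn": "apply_moves", "kwargs": {
  "plan": [
    {"claw": 0,"x": 0,"y": 0,"z": 0,"rx": 0,"ry": 0,"rz": 0},
    {"claw": 0,"x": 0,"y": 0,"z": 0,"rx": 0,"ry": 0,"rz": 0},
    {"claw": 0,"x": 0,"y": 0,"z": -0.4,"rx": 0,"ry": 0,"rz": 0},
    {"claw": 0,"x": 0,"y": 0,"z": -0.4,"rx": 0,"ry": 0,"rz": 0}
  ]
}}

```text
clock: 7.58
tool_pos: [0.632, 0.2077, 0.1366]
ee_rot: [0.0, 0.906, -0.424, -0.0]
contact_force: [-0.2, -0.0, -0.2]
opening: 0.997
finger_force: 0.0
```

Call:
{"fn": "apply_moves", "kwargs": {
  "plan": [
    {"claw": 0,"x": 0,"y": 0,"z": -0.4,"rx": 0,"ry": 0,"rz": 0},
    {"claw": 0,"x": 0,"y": 0,"z": -0.4,"rx": 0,"ry": 0,"rz": 0}
  ]
}}

```text
clock: 7.82
tool_pos: [0.632, 0.2077, 0.1286]
ee_rot: [0.0, 0.906, -0.424, -0.0]
contact_force: [-0.0, 1.1, 0.2]
opening: 0.999
finger_force: 0.0
```

Call:
{"fn": "apply_moves", "kwargs": {
  "plan": [
    {"claw": 0,"x": 0,"y": 0,"z": -0.4,"rx": 0,"ry": 0,"rz": 0},
    {"claw": 0,"x": 0,"y": 0,"z": -0.4,"rx": 0,"ry": 0,"rz": 0},
    {"claw": 0,"x": 0,"y": 0,"z": -0.2,"rx": 0,"ry": 0,"rz": 0}
  ]
}}

```text
clock: 8.2
tool_pos: [0.6319, 0.2077, 0.1187]
ee_rot: [0.0, 0.906, -0.424, -0.0]
contact_force: [0.5, 0.6, 0.5]
opening: 1.0
finger_force: 0.0
```

```bash
python3 - <<'E'
from h import *
a=arm.get_image("scene")
b=cv2.convertScaleAbs(cv2.resize(a[185:270,120:240],None,fx=6.6,fy=6.6,interpolation=2),alpha=1.6)
cv2.imwrite("pics/p6.png",b)
E
```

View pics/p6.png

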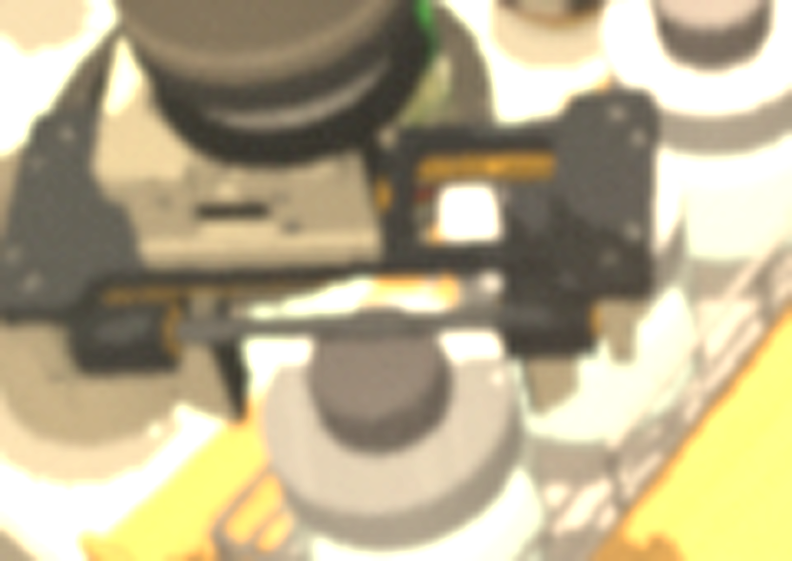

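The fingers straddle the knob and the force reads nothing. Closing.

Call:
{"fn": "apply_moves", "kwargs": {
  "plan": [
    {"claw": 255,"x": 0,"y": 0,"z": 0,"rx": 0,"ry": 0,"rz": 0},
    {"claw": 255,"x": 0,"y": 0,"z": 0,"rx": 0,"ry": 0,"rz": 0},
    {"claw": 255,"x": 0,"y": 0,"z": 0,"rx": 0,"ry": 0,"rz": 0},
    {"claw": 255,"x": 0,"y": 0,"z": 0,"rx": 0,"ry": 0,"rz": 0},
    {"claw": 255,"x": 0,"y": 0,"z": 0,"rx": 0,"ry": 0,"rz": 0},
    {"claw": 255,"x": 0,"y": 0,"z": 0,"rx": 0,"ry": 0,"rz": 0},
    {"claw": 255,"x": 0,"y": 0,"z": 0,"rx": 0,"ry": 0,"rz": 0},
    {"claw": 255,"x": 0,"y": 0,"z": 0,"rx": 0,"ry": 0,"rz": 0}
  ],
  "force": 55
}}

```text
clock: 9.25
tool_pos: [0.6326, 0.2082, 0.1193]
ee_rot: [-0.001, 0.906, -0.424, 0.001]
contact_force: [4.1, 3.2, -0.6]
opening: 0.467
finger_force: 54.9
```

```bash
python3 -c "
from rig import arm
o=arm.get_obs();print({k:v if k=='clock' else __import__('numpy').round(v,3) for k,v in o.items()})"
```

```text
{'clock': 9.25, 'qpos': array([0.203, 0.676, 1.223, 0.   , 1.24 , 2.65 ]), 'dq': array([-0.002,  0.   ,  0.001,  0.   ,  0.   ,  0.001]), 'tau': array([ -1.236, -58.737, -22.027,  -0.753,   1.366,   0.   ]), 'tool_pos': array([0.633, 0.208, 0.119]), 'ee_rot': array([-0.001,  0.906, -0.424,  0.001]), 'contact_force': array([ 4.146,  3.233, -0.606]), 'moment': array([ 0.624, -0.485,  0.036]), 'finger_force': np.float64(54.941), 'opening': np.float64(0.467)}
```

The knob is gripped at a 43 mm opening and well centred. Unscrewing.

Call:
{"fn": "apply_moves", "kwargs": {
  "plan": [
    {"claw": 255,"x": 0,"y": 0,"z": 0.04,"rx": 0,"ry": 0,"rz": 5},
    {"claw": 255,"x": 0,"y": 0,"z": 0.05,"rx": 0,"ry": 0,"rz": 10.6},
    {"claw": 255,"x": 0,"y": 0,"z": 0.05,"rx": 0,"ry": 0,"rz": 10.6},
    {"claw": 255,"x": 0,"y": 0,"z": 0.05,"rx": 0,"ry": 0,"rz": 10.6},
    {"claw": 255,"x": 0,"y": 0,"z": 0.05,"rx": 0,"ry": 0,"rz": 10.6},
    {"claw": 255,"x": 0,"y": 0,"z": 0.05,"rx": 0,"ry": 0,"rz": 10.6},
    {"claw": 255,"x": 0,"y": 0,"z": 0.05,"rx": 0,"ry": 0,"rz": 10.6},
    {"claw": 255,"x": 0,"y": 0,"z": 0.05,"rx": 0,"ry": 0,"rz": 10.6}
  ],
  "force": 60
}}

```text
clock: 10.25
tool_pos: [0.6327, 0.2064, 0.1229]
ee_rot: [0.001, 0.967, 0.253, 0.0]
contact_force: [4.2, 0.2, -1.8]
opening: 0.465
finger_force: 59.9
```

```bash
cat > st.py <<'E'
from rig import arm
import numpy as np
o=arm.get_obs();print(*[(k,np.round(o[k],3)) for k in("qpos","tool_pos","contact_force","moment","finger_force","opening")])
E
python3 st.py
```

```text
('qpos', array([ 0.201,  0.673,  1.219, -0.002,  1.249,  1.261])) ('tool_pos', array([0.633, 0.206, 0.123])) ('contact_force', array([ 4.222,  0.188, -1.798])) ('moment', array([-0.359, -0.663, -0.099])) ('finger_force', np.float64(59.904)) ('opening', np.float64(0.465))
```

Call:
{"fn": "apply_moves", "kwargs": {
  "plan": [
    {"claw": 255,"x": 0,"y": 0,"z": 0.05,"rx": 0,"ry": 0,"rz": 10.6},
    {"claw": 255,"x": 0,"y": 0,"z": 0.05,"rx": 0,"ry": 0,"rz": 10.6},
    {"claw": 255,"x": 0,"y": 0,"z": 0.05,"rx": 0,"ry": 0,"rz": 10.6},
    {"claw": 255,"x": 0,"y": 0,"z": 0.05,"rx": 0,"ry": 0,"rz": 10.6},
    {"claw": 255,"x": 0,"y": 0,"z": 0.05,"rx": 0,"ry": 0,"rz": 10.6},
    {"claw": 255,"x": 0,"y": 0,"z": 0.05,"rx": 0,"ry": 0,"rz": 10.6},
    {"claw": 255,"x": 0,"y": 0,"z": 0.05,"rx": 0,"ry": 0,"rz": 10.6},
    {"claw": 255,"x": 0,"y": 0,"z": 0.05,"rx": 0,"ry": 0,"rz": 10.6}
  ]
}}

```text
clock: 11.25
tool_pos: [0.6342, 0.2059, 0.1274]
ee_rot: [0.003, 0.544, 0.839, 0.0]
contact_force: [8.5, -2.6, -1.2]
opening: 0.463
finger_force: 60.0
```

```bash
python3 st.py
```

```text
('qpos', array([ 0.201,  0.669,  1.213, -0.003,  1.255, -0.219])) ('tool_pos', array([0.634, 0.206, 0.127])) ('contact_force', array([ 8.468, -2.576, -1.216])) ('moment', array([-0.634, -1.719, -0.224])) ('finger_force', np.float64(60.009)) ('opening', np.float64(0.463))
```

Call:
{"fn": "apply_moves", "kwargs": {
  "plan": [
    {"claw": 255,"x": 0,"y": 0,"z": 0.05,"rx": 0,"ry": 0,"rz": 10.6},
    {"claw": 255,"x": 0,"y": 0,"z": 0.05,"rx": 0,"ry": 0,"rz": 10.6},
    {"claw": 255,"x": 0,"y": 0,"z": 0.05,"rx": 0,"ry": 0,"rz": 10.6},
    {"claw": 255,"x": 0,"y": 0,"z": 0.05,"rx": 0,"ry": 0,"rz": 10.6},
    {"claw": 255,"x": 0,"y": 0,"z": 0.05,"rx": 0,"ry": 0,"rz": 10.6},
    {"claw": 255,"x": 0,"y": 0,"z": 0.05,"rx": 0,"ry": 0,"rz": 10.6},
    {"claw": 255,"x": 0,"y": 0,"z": 0.05,"rx": 0,"ry": 0,"rz": 10.6},
    {"claw": 255,"x": 0,"y": 0,"z": 0.05,"rx": 0,"ry": 0,"rz": 10.6}
  ]
}}

```text
clock: 12.25
tool_pos: [0.6348, 0.2072, 0.1319]
ee_rot: [0.003, -0.164, 0.986, -0.0]
contact_force: [9.1, 0.1, -0.7]
opening: 0.464
finger_force: 60.0
```

```bash
python3 st.py
```

```text
('qpos', array([ 2.010e-01,  6.660e-01,  1.207e+00, -1.000e-03,  1.262e+00,
       -1.699e+00])) ('tool_pos', array([0.635, 0.207, 0.132])) ('contact_force', array([ 9.071,  0.145, -0.746])) ('moment', array([ 0.03 , -2.025, -0.172])) ('finger_force', np.float64(59.963)) ('opening', np.float64(0.464))
```

Call:
{"fn": "apply_moves", "kwargs": {
  "plan": [
    {"claw": 255,"x": 0,"y": 0,"z": 0.3,"rx": 0,"ry": 0,"rz": 5},
    {"claw": 255,"x": 0.1,"y": 0,"z": 0.3,"rx": 0,"ry": 0,"rz": 5},
    {"claw": 255,"x": 0,"y": 0,"z": 0.3,"rx": 0,"ry": 0,"rz": 5}
  ]
}}

```text
clock: 12.62
tool_pos: [0.6322, 0.2071, 0.1394]
ee_rot: [-0.001, -0.29, 0.957, -0.0]
contact_force: [0.3, -0.1, -0.2]
opening: 0.463
finger_force: 60.0
```

```bash
python3 st.py
```

```text
('qpos', array([ 2.020e-01,  6.610e-01,  1.195e+00, -1.000e-03,  1.289e+00,
       -1.958e+00])) ('tool_pos', array([0.632, 0.207, 0.139])) ('contact_force', array([ 0.304, -0.106, -0.181])) ('moment', array([ 0.057,  0.042, -0.02 ])) ('finger_force', np.float64(59.98)) ('opening', np.float64(0.463))
```

The lid is free. I'll carry it to the far right spot on the trivet and unwind the wrist on the way.

Call:
{"fn": "apply_moves", "kwargs": {
  "plan": [
    {"claw": 255,"x": 0,"y": 0,"z": 3,"rx": 0,"ry": 0,"rz": -10},
    {"claw": 255,"x": 0,"y": 0,"z": 3,"rx": 0,"ry": 0,"rz": -10},
    {"claw": 255,"x": 0,"y": -4.4,"z": 0,"rx": 0,"ry": 0,"rz": -10},
    {"claw": 255,"x": 0,"y": -4.4,"z": 0,"rx": 0,"ry": 0,"rz": -10},
    {"claw": 255,"x": 0,"y": -4.4,"z": 0,"rx": 0,"ry": 0,"rz": -10},
    {"claw": 255,"x": 0,"y": -4.4,"z": 0,"rx": 0,"ry": 0,"rz": -10},
    {"claw": 255,"x": 0,"y": -4.4,"z": 0,"rx": 0,"ry": 0,"rz": -10},
    {"claw": 255,"x": 0,"y": -4.4,"z": 0,"rx": 0,"ry": 0,"rz": -10}
  ]
}}

```text
clock: 13.62
tool_pos: [0.6318, -0.0579, 0.1994]
ee_rot: [-0.001, 0.397, 0.918, -0.001]
contact_force: [0.4, 0.2, -0.3]
opening: 0.465
finger_force: 60.0
```

Call:
{"fn": "apply_moves", "kwargs": {
  "plan": [
    {"claw": 255,"x": 0.5,"y": -4.4,"z": 0,"rx": 0,"ry": 0,"rz": -10},
    {"claw": 255,"x": 0.5,"y": -4.4,"z": 0,"rx": 0,"ry": 0,"rz": -10},
    {"claw": 255,"x": 0.5,"y": -4.4,"z": 0,"rx": 0,"ry": 0,"rz": -10},
    {"claw": 255,"x": 0.5,"y": -2.5,"z": -2,"rx": 0,"ry": 0,"rz": -10},
    {"claw": 255,"x": 0,"y": 0,"z": -3,"rx": 0,"ry": 0,"rz": -10},
    {"claw": 255,"x": 0,"y": 0,"z": -3,"rx": 0,"ry": 0,"rz": -10},
    {"claw": 255,"x": 0,"y": 0,"z": 0,"rx": 0,"ry": 0,"rz": 0}
  ]
}}

```text
clock: 14.5
tool_pos: [0.6505, -0.2126, 0.1166]
ee_rot: [-0.004, 0.8, 0.599, -0.002]
contact_force: [-0.2, 0.1, -1.0]
opening: 0.461
finger_force: 60.0
```

```bash
python3 st.py
```

```text
('qpos', array([-4.280e-01,  7.190e-01,  1.148e+00, -1.000e-03,  1.282e+00,
       -1.420e-01])) ('tool_pos', array([ 0.65 , -0.213,  0.117])) ('contact_force', array([-0.158,  0.08 , -0.961])) ('moment', array([-0.113,  0.046, -0.031])) ('finger_force', np.float64(59.982)) ('opening', np.float64(0.461))
```

Call:
{"fn": "apply_moves", "kwargs": {
  "plan": [
    {"claw": 255,"x": 0.1,"y": -0.3,"z": -2,"rx": 0,"ry": 0,"rz": 0},
    {"claw": 255,"x": 0,"y": 0,"z": -1.8,"rx": 0,"ry": 0,"rz": 0},
    {"claw": 255,"x": 0,"y": 0,"z": -0.7,"rx": 0,"ry": 0,"rz": 0},
    {"claw": 255,"x": 0,"y": 0,"z": -0.3,"rx": 0,"ry": 0,"rz": 0},
    {"claw": 255,"x": 0,"y": 0,"z": -0.2,"rx": 0,"ry": 0,"rz": 0}
  ]
}}

```text
clock: 15.12
tool_pos: [0.6544, -0.2163, 0.0703]
ee_rot: [0.0, 0.801, 0.599, 0.0]
contact_force: [-0.4, 1.2, -0.8]
opening: 0.464
finger_force: 60.0
```

Call:
{"fn": "apply_moves", "kwargs": {
  "plan": [
    {"claw": 255,"x": 0,"y": 0,"z": -0.2,"rx": 0,"ry": 0,"rz": 0},
    {"claw": 255,"x": 0,"y": 0,"z": -0.2,"rx": 0,"ry": 0,"rz": 0},
    {"claw": 255,"x": 0,"y": 0,"z": -0.1,"rx": 0,"ry": 0,"rz": 0}
  ]
}}

```text
clock: 15.5
tool_pos: [0.6541, -0.2163, 0.0649]
ee_rot: [0.0, 0.801, 0.599, 0.0]
contact_force: [0.3, 0.1, -1.1]
opening: 0.469
finger_force: 60.0
```

Call:
{"fn": "apply_moves", "kwargs": {
  "plan": [
    {"claw": 255,"x": 0,"y": 0,"z": -0.2,"rx": 0,"ry": 0,"rz": 0},
    {"claw": 255,"x": 0,"y": 0,"z": -0.2,"rx": 0,"ry": 0,"rz": 0}
  ]
}}

```text
clock: 15.75
tool_pos: [0.654, -0.2163, 0.0609]
ee_rot: [0.0, 0.801, 0.599, 0.0]
contact_force: [0.8, 1.2, -0.3]
opening: 0.462
finger_force: 60.0
```

Call:
{"fn": "apply_moves", "kwargs": {
  "plan": [
    {"claw": 255,"x": 0,"y": 0,"z": -0.1,"rx": 0,"ry": 0,"rz": 0},
    {"claw": 255,"x": 0,"y": 0,"z": -0.1,"rx": 0,"ry": 0,"rz": 0}
  ]
}}

```text
clock: 16.0
tool_pos: [0.6541, -0.2162, 0.0594]
ee_rot: [0.0, 0.801, 0.599, 0.0]
contact_force: [-1.6, 1.6, 6.6]
opening: 0.465
finger_force: 60.0
```

The lid touched down on the cork at 0.059, exactly as predicted. I'll release it and go to the middle lid.

Call:
{"fn": "apply_moves", "kwargs": {
  "plan": [
    {"claw": 0,"x": 0,"y": 0,"z": 0,"rx": 0,"ry": 0,"rz": 0},
    {"claw": 0,"x": 0,"y": 0,"z": 0,"rx": 0,"ry": 0,"rz": 0},
    {"claw": 0,"x": 0,"y": 0,"z": 0,"rx": 0,"ry": 0,"rz": 0},
    {"claw": 0,"x": 0,"y": 0,"z": 0.5,"rx": 0,"ry": 0,"rz": 0},
    {"claw": 0,"x": 0,"y": 0,"z": 2,"rx": 0,"ry": 0,"rz": 0},
    {"claw": 0,"x": 0,"y": 0,"z": 2.5,"rx": 0,"ry": 0,"rz": -10.6},
    {"claw": 0,"x": 0,"y": 0,"z": 2.5,"rx": 0,"ry": 0,"rz": -10.6},
    {"claw": 0,"x": 0,"y": 0,"z": 2.5,"rx": 0,"ry": 0,"rz": -10.6}
  ]
}}

```text
clock: 17.0
tool_pos: [0.6541, -0.2163, 0.1601]
ee_rot: [0.0, 0.935, 0.354, 0.0]
contact_force: [-0.0, -0.8, 0.5]
opening: 1.0
finger_force: 0.0
```

Call:
{"fn": "apply_moves", "kwargs": {
  "plan": [
    {"claw": 0,"x": -0.1,"y": 3.7,"z": 0,"rx": 0,"ry": 0,"rz": -10.6},
    {"claw": 0,"x": -0.1,"y": 3.7,"z": 0,"rx": 0,"ry": 0,"rz": -10.6},
    {"claw": 0,"x": -0.1,"y": 3.7,"z": 0,"rx": 0,"ry": 0,"rz": -10.6},
    {"claw": 0,"x": -0.1,"y": 3.7,"z": 0,"rx": 0,"ry": 0,"rz": -10.6},
    {"claw": 0,"x": -0.1,"y": 3.7,"z": 0,"rx": 0,"ry": 0,"rz": -10.6},
    {"claw": 0,"x": -0.1,"y": 3.7,"z": 0,"rx": 0,"ry": 0,"rz": -10.6},
    {"claw": 0,"x": -0.1,"y": 3.7,"z": 0,"rx": 0,"ry": 0,"rz": -10.6},
    {"claw": 0,"x": -0.1,"y": 3.7,"z": 0,"rx": 0,"ry": 0,"rz": -10.6}
  ]
}}

```text
clock: 18.0
tool_pos: [0.646, 0.081, 0.1594]
ee_rot: [-0.0, 0.929, -0.369, 0.0]
contact_force: [0.7, -0.4, 0.3]
opening: 1.0
finger_force: 0.0
```

```bash
python3 st.py
```

```text
('qpos', array([ 0.007,  0.616,  1.221, -0.   ,  1.304,  2.335])) ('tool_pos', array([0.646, 0.081, 0.159])) ('contact_force', array([ 0.737, -0.423,  0.314])) ('moment', array([-0.013,  0.122, -0.012])) ('finger_force', np.float64(0.0)) ('opening', np.float64(1.0))
```

Call:
{"fn": "apply_moves", "kwargs": {
  "plan": [
    {"claw": 0,"x": 0,"y": 2.2,"z": 0,"rx": 0,"ry": 0,"rz": -5},
    {"claw": 0,"x": 0,"y": 1,"z": 0,"rx": 0,"ry": 0,"rz": 0},
    {"claw": 0,"x": 0,"y": 0,"z": -1.2,"rx": 0,"ry": 0,"rz": 0},
    {"claw": 0,"x": 0,"y": 0,"z": -1.2,"rx": 0,"ry": 0,"rz": 0},
    {"claw": 0,"x": 0,"y": 0,"z": -1,"rx": 0,"ry": 0,"rz": 0},
    {"claw": 0,"x": 0,"y": 0,"z": -0.6,"rx": 0,"ry": 0,"rz": 0},
    {"claw": 255,"x": 0,"y": 0,"z": 0,"rx": 0,"ry": 0,"rz": 0},
    {"claw": 255,"x": 0,"y": 0,"z": 0,"rx": 0,"ry": 0,"rz": 0}
  ]
}}

```text
clock: 19.0
tool_pos: [0.6463, 0.1117, 0.1193]
ee_rot: [-0.0, 0.914, -0.407, 0.0]
contact_force: [0.6, 0.4, 0.6]
opening: 0.829
finger_force: 0.0
```

Call:
{"fn": "apply_moves", "kwargs": {
  "plan": [
    {"claw": 255,"x": 0,"y": 0,"z": 0,"rx": 0,"ry": 0,"rz": 0},
    {"claw": 255,"x": 0,"y": 0,"z": 0,"rx": 0,"ry": 0,"rz": 0},
    {"claw": 255,"x": 0,"y": 0,"z": 0,"rx": 0,"ry": 0,"rz": 0},
    {"claw": 255,"x": 0,"y": 0,"z": 0,"rx": 0,"ry": 0,"rz": 0},
    {"claw": 255,"x": 0,"y": 0,"z": 0,"rx": 0,"ry": 0,"rz": 0},
    {"claw": 255,"x": 0,"y": 0,"z": 0,"rx": 0,"ry": 0,"rz": 0}
  ]
}}

```text
clock: 19.75
tool_pos: [0.6461, 0.1118, 0.119]
ee_rot: [-0.0, 0.914, -0.407, -0.0]
contact_force: [-0.0, 0.6, 0.3]
opening: 0.463
finger_force: 60.0
```

```bash
python3 st.py
```

```text
('qpos', array([0.055, 0.659, 1.258, 0.   , 1.225, 2.463])) ('tool_pos', array([0.646, 0.112, 0.119])) ('contact_force', array([-0.009,  0.595,  0.345])) ('moment', array([ 0.056,  0.184, -0.053])) ('finger_force', np.float64(60.0)) ('opening', np.float64(0.463))
```

Call:
{"fn": "apply_moves", "kwargs": {
  "plan": [
    {"claw": 255,"x": 0,"y": 0,"z": 0.04,"rx": 0,"ry": 0,"rz": 5},
    {"claw": 255,"x": 0,"y": 0,"z": 0.05,"rx": 0,"ry": 0,"rz": 10.6},
    {"claw": 255,"x": 0,"y": 0,"z": 0.05,"rx": 0,"ry": 0,"rz": 10.6},
    {"claw": 255,"x": 0,"y": 0,"z": 0.05,"rx": 0,"ry": 0,"rz": 10.6},
    {"claw": 255,"x": 0,"y": 0,"z": 0.05,"rx": 0,"ry": 0,"rz": 10.6},
    {"claw": 255,"x": 0,"y": 0,"z": 0.05,"rx": 0,"ry": 0,"rz": 10.6},
    {"claw": 255,"x": 0,"y": 0,"z": 0.05,"rx": 0,"ry": 0,"rz": 10.6},
    {"claw": 255,"x": 0,"y": 0,"z": 0.05,"rx": 0,"ry": 0,"rz": 10.6}
  ]
}}

```text
clock: 20.75
tool_pos: [0.6466, 0.113, 0.1228]
ee_rot: [-0.001, 0.962, 0.272, 0.001]
contact_force: [2.1, 4.8, -2.0]
opening: 0.468
finger_force: 60.0
```

```bash
python3 st.py
```

```text
('qpos', array([0.055, 0.655, 1.253, 0.002, 1.232, 1.075])) ('tool_pos', array([0.647, 0.113, 0.123])) ('contact_force', array([ 2.131,  4.841, -1.975])) ('moment', array([ 0.957, -0.238, -0.12 ])) ('finger_force', np.float64(59.997)) ('opening', np.float64(0.468))
```

Call:
{"fn": "apply_moves", "kwargs": {
  "plan": [
    {"claw": 255,"x": 0,"y": 0,"z": 0.05,"rx": 0,"ry": 0,"rz": 10.6},
    {"claw": 255,"x": 0,"y": 0,"z": 0.05,"rx": 0,"ry": 0,"rz": 10.6},
    {"claw": 255,"x": 0,"y": 0,"z": 0.05,"rx": 0,"ry": 0,"rz": 10.6},
    {"claw": 255,"x": 0,"y": 0,"z": 0.05,"rx": 0,"ry": 0,"rz": 10.6},
    {"claw": 255,"x": 0,"y": 0,"z": 0.05,"rx": 0,"ry": 0,"rz": 10.6},
    {"claw": 255,"x": 0,"y": 0,"z": 0.05,"rx": 0,"ry": 0,"rz": 10.6},
    {"claw": 255,"x": 0,"y": 0,"z": 0.05,"rx": 0,"ry": 0,"rz": 10.6},
    {"claw": 255,"x": 0,"y": 0,"z": 0.05,"rx": 0,"ry": 0,"rz": 10.6}
  ]
}}

```text
clock: 21.75
tool_pos: [0.6452, 0.1136, 0.1264]
ee_rot: [-0.002, 0.527, 0.85, 0.001]
contact_force: [-2.3, 5.6, -1.3]
opening: 0.466
finger_force: 60.0
```

```bash
python3 st.py
```

```text
('qpos', array([ 0.056,  0.652,  1.249,  0.003,  1.242, -0.405])) ('tool_pos', array([0.645, 0.114, 0.126])) ('contact_force', array([-2.341,  5.583, -1.295])) ('moment', array([ 0.929,  0.497, -0.124])) ('finger_force', np.float64(59.996)) ('opening', np.float64(0.466))
```

Call:
{"fn": "apply_moves", "kwargs": {
  "plan": [
    {"claw": 255,"x": 0,"y": 0,"z": 0.05,"rx": 0,"ry": 0,"rz": 10.6},
    {"claw": 255,"x": 0,"y": 0,"z": 0.05,"rx": 0,"ry": 0,"rz": 10.6},
    {"claw": 255,"x": 0,"y": 0,"z": 0.05,"rx": 0,"ry": 0,"rz": 10.6},
    {"claw": 255,"x": 0,"y": 0,"z": 0.05,"rx": 0,"ry": 0,"rz": 10.6},
    {"claw": 255,"x": 0,"y": 0,"z": 0.05,"rx": 0,"ry": 0,"rz": 10.6},
    {"claw": 255,"x": 0,"y": 0,"z": 0.05,"rx": 0,"ry": 0,"rz": 10.6},
    {"claw": 255,"x": 0,"y": 0,"z": 0.05,"rx": 0,"ry": 0,"rz": 10.6},
    {"claw": 255,"x": 0,"y": 0,"z": 0.05,"rx": 0,"ry": 0,"rz": 10.6}
  ]
}}

```text
clock: 22.75
tool_pos: [0.6446, 0.1125, 0.13]
ee_rot: [-0.002, -0.184, 0.983, 0.001]
contact_force: [-3.1, 1.7, -1.7]
opening: 0.462
finger_force: 60.0
```

```bash
python3 st.py
```

```text
('qpos', array([ 5.500e-02,  6.490e-01,  1.245e+00,  1.000e-03,  1.252e+00,
       -1.885e+00])) ('tool_pos', array([0.645, 0.112, 0.13 ])) ('contact_force', array([-3.141,  1.705, -1.72 ])) ('moment', array([ 0.405,  0.56 , -0.025])) ('finger_force', np.float64(59.996)) ('opening', np.float64(0.462))
```

Call:
{"fn": "apply_moves", "kwargs": {
  "plan": [
    {"claw": 255,"x": 0,"y": 0,"z": 0.3,"rx": 0,"ry": 0,"rz": 5},
    {"claw": 255,"x": 0,"y": 0,"z": 0.3,"rx": 0,"ry": 0,"rz": 5},
    {"claw": 255,"x": 0,"y": 0,"z": 0.3,"rx": 0,"ry": 0,"rz": 5}
  ]
}}

```text
clock: 23.12
tool_pos: [0.6458, 0.1118, 0.1396]
ee_rot: [-0.0, -0.309, 0.951, 0.0]
contact_force: [0.2, 0.3, -1.1]
opening: 0.463
finger_force: 60.0
```

```bash
python3 st.py
```

```text
('qpos', array([ 0.055,  0.641,  1.232,  0.   ,  1.269, -2.144])) ('tool_pos', array([0.646, 0.112, 0.14 ])) ('contact_force', array([ 0.159,  0.262, -1.068])) ('moment', array([ 0.033,  0.019, -0.002])) ('finger_force', np.float64(59.999)) ('opening', np.float64(0.463))
```

Call:
{"fn": "apply_moves", "kwargs": {
  "plan": [
    {"claw": 255,"x": 0,"y": 0,"z": 3,"rx": 0,"ry": 0,"rz": -10},
    {"claw": 255,"x": 0,"y": 0,"z": 3,"rx": 0,"ry": 0,"rz": -10},
    {"claw": 255,"x": -0.9,"y": -3.5,"z": 0,"rx": 0,"ry": 0,"rz": -10},
    {"claw": 255,"x": -0.9,"y": -3.5,"z": 0,"rx": 0,"ry": 0,"rz": -10},
    {"claw": 255,"x": -0.9,"y": -3.5,"z": 0,"rx": 0,"ry": 0,"rz": -10},
    {"claw": 255,"x": -0.9,"y": -3.5,"z": 0,"rx": 0,"ry": 0,"rz": -10},
    {"claw": 255,"x": -1,"y": -3.5,"z": 0,"rx": 0,"ry": 0,"rz": -10},
    {"claw": 255,"x": -1,"y": -3.5,"z": 0,"rx": 0,"ry": 0,"rz": -10}
  ]
}}

```text
clock: 24.12
tool_pos: [0.5895, -0.0993, 0.1996]
ee_rot: [-0.0, 0.379, 0.925, 0.0]
contact_force: [-0.9, -0.1, -0.8]
opening: 0.465
finger_force: 60.0
```

Call:
{"fn": "apply_moves", "kwargs": {
  "plan": [
    {"claw": 255,"x": -1,"y": -3.5,"z": 0,"rx": 0,"ry": 0,"rz": -10},
    {"claw": 255,"x": -1,"y": -3.5,"z": -1,"rx": 0,"ry": 0,"rz": -10},
    {"claw": 255,"x": 0,"y": 0,"z": -3,"rx": 0,"ry": 0,"rz": -10},
    {"claw": 255,"x": 0,"y": 0,"z": -3,"rx": 0,"ry": 0,"rz": -10},
    {"claw": 255,"x": 0,"y": 0,"z": -3,"rx": 0,"ry": 0,"rz": -10},
    {"claw": 255,"x": 0,"y": 0,"z": 0,"rx": 0,"ry": 0,"rz": 0}
  ]
}}

```text
clock: 24.88
tool_pos: [0.5684, -0.1676, 0.0976]
ee_rot: [-0.003, 0.732, 0.681, -0.001]
contact_force: [0.4, -0.3, -1.3]
opening: 0.466
finger_force: 60.0
```

```bash
python3 st.py
```

```text
('qpos', array([-0.416,  0.575,  1.481, -0.   ,  1.091, -0.344])) ('tool_pos', array([ 0.568, -0.168,  0.098])) ('contact_force', array([ 0.362, -0.287, -1.31 ])) ('moment', array([-0.045,  0.079, -0.008])) ('finger_force', np.float64(60.001)) ('opening', np.float64(0.466))
```

Lower it to 0.061, then feel for contact.

Call:
{"fn": "apply_moves", "kwargs": {
  "plan": [
    {"claw": 255,"x": 0,"y": -0.1,"z": -1.6,"rx": 0,"ry": 0,"rz": 0},
    {"claw": 255,"x": 0,"y": 0,"z": -1.2,"rx": 0,"ry": 0,"rz": 0},
    {"claw": 255,"x": 0,"y": 0,"z": -0.5,"rx": 0,"ry": 0,"rz": 0},
    {"claw": 255,"x": 0,"y": 0,"z": -0.3,"rx": 0,"ry": 0,"rz": 0}
  ]
}}

```text
clock: 25.38
tool_pos: [0.5701, -0.1693, 0.0638]
ee_rot: [0.0, 0.732, 0.681, 0.0]
contact_force: [0.5, -0.1, -1.1]
opening: 0.462
finger_force: 60.0
```

Call:
{"fn": "apply_moves", "kwargs": {
  "plan": [
    {"claw": 255,"x": 0,"y": 0,"z": -0.1,"rx": 0,"ry": 0,"rz": 0},
    {"claw": 255,"x": 0,"y": 0,"z": -0.1,"rx": 0,"ry": 0,"rz": 0}
  ]
}}

```text
clock: 25.62
tool_pos: [0.5703, -0.1693, 0.0622]
ee_rot: [0.0, 0.733, 0.681, 0.0]
contact_force: [0.3, -1.1, -1.3]
opening: 0.463
finger_force: 60.0
```

Call:
{"fn": "apply_moves", "kwargs": {
  "plan": [
    {"claw": 255,"x": 0,"y": 0,"z": -0.1,"rx": 0,"ry": 0,"rz": 0},
    {"claw": 255,"x": 0,"y": 0,"z": -0.1,"rx": 0,"ry": 0,"rz": 0},
    {"claw": 255,"x": 0,"y": 0,"z": -0.1,"rx": 0,"ry": 0,"rz": 0}
  ]
}}

```text
clock: 26.0
tool_pos: [0.57, -0.1693, 0.0588]
ee_rot: [0.0, 0.733, 0.681, 0.0]
contact_force: [-0.5, -0.5, -0.7]
opening: 0.465
finger_force: 60.0
```

Call:
{"fn": "apply_moves", "kwargs": {
  "plan": [
    {"claw": 255,"x": 0,"y": 0,"z": -0.1,"rx": 0,"ry": 0,"rz": 0},
    {"claw": 255,"x": 0,"y": 0,"z": -0.05,"rx": 0,"ry": 0,"rz": 0}
  ]
}}

```text
clock: 26.25
tool_pos: [0.57, -0.1693, 0.0577]
ee_rot: [0.0, 0.733, 0.681, 0.0]
contact_force: [-2.3, 0.4, 4.8]
opening: 0.461
finger_force: 60.0
```

Contact. I'll release and go to the right lid.

Call:
{"fn": "apply_moves", "kwargs": {
  "plan": [
    {"claw": 0,"x": 0,"y": 0,"z": 0,"rx": 0,"ry": 0,"rz": 0},
    {"claw": 0,"x": 0,"y": 0,"z": 0,"rx": 0,"ry": 0,"rz": 0},
    {"claw": 0,"x": 0,"y": 0,"z": 0,"rx": 0,"ry": 0,"rz": 0},
    {"claw": 0,"x": 0,"y": 0,"z": 0.5,"rx": 0,"ry": 0,"rz": 0},
    {"claw": 0,"x": 0,"y": 0,"z": 2.1,"rx": 0,"ry": 0,"rz": 0},
    {"claw": 0,"x": 0,"y": 0,"z": 2.5,"rx": 0,"ry": 0,"rz": -10.6},
    {"claw": 0,"x": 0,"y": 0,"z": 2.5,"rx": 0,"ry": 0,"rz": -10.6},
    {"claw": 0,"x": 0,"y": 0,"z": 2.5,"rx": 0,"ry": 0,"rz": -10.6}
  ]
}}

```text
clock: 27.25
tool_pos: [0.5701, -0.1692, 0.1596]
ee_rot: [0.0, 0.892, 0.451, 0.0]
contact_force: [0.1, -0.9, 0.1]
opening: 1.002
finger_force: 0.0
```

Call:
{"fn": "apply_moves", "kwargs": {
  "plan": [
    {"claw": 0,"x": 1.1,"y": 2.3,"z": 0,"rx": 0,"ry": 0,"rz": -10.6},
    {"claw": 0,"x": 1.1,"y": 2.3,"z": 0,"rx": 0,"ry": 0,"rz": -10.6},
    {"claw": 0,"x": 1.1,"y": 2.3,"z": 0,"rx": 0,"ry": 0,"rz": -10.6},
    {"claw": 0,"x": 1.1,"y": 2.3,"z": 0,"rx": 0,"ry": 0,"rz": -10.6},
    {"claw": 0,"x": 1.1,"y": 2.3,"z": 0,"rx": 0,"ry": 0,"rz": -10.6},
    {"claw": 0,"x": 1.1,"y": 2.3,"z": 0,"rx": 0,"ry": 0,"rz": -10.6},
    {"claw": 0,"x": 1.1,"y": 2.3,"z": 0,"rx": 0,"ry": 0,"rz": -10.6},
    {"claw": 0,"x": 0.9,"y": 2.3,"z": 0,"rx": 0,"ry": 0,"rz": -10.6}
  ]
}}

```text
clock: 28.25
tool_pos: [0.6564, 0.0155, 0.1586]
ee_rot: [0.0, 0.963, -0.269, 0.0]
contact_force: [0.3, -0.3, 0.9]
opening: 0.999
finger_force: 0.0
```

Call:
{"fn": "apply_moves", "kwargs": {
  "plan": [
    {"claw": 0,"x": 0,"y": 0.2,"z": 0,"rx": 0,"ry": 0,"rz": -10.6},
    {"claw": 0,"x": 0,"y": 0.2,"z": 0,"rx": 0,"ry": 0,"rz": -10.6},
    {"claw": 0,"x": 0,"y": 0,"z": 0,"rx": 0,"ry": 0,"rz": 0}
  ]
}}

```text
clock: 28.62
tool_pos: [0.6561, 0.0189, 0.1586]
ee_rot: [-0.0, 0.899, -0.438, 0.0]
contact_force: [0.3, -0.0, -0.0]
opening: 1.0
finger_force: 0.0
```

```bash
python3 st.py
```

```text
('qpos', array([-0.088,  0.627,  1.204, -0.   ,  1.311,  2.389])) ('tool_pos', array([0.656, 0.019, 0.159])) ('contact_force', array([ 0.301, -0.009, -0.033])) ('moment', array([0.014, 0.145, 0.083])) ('finger_force', np.float64(0.0)) ('opening', np.float64(1.0))
```

Call:
{"fn": "apply_moves", "kwargs": {
  "plan": [
    {"claw": 0,"x": 0,"y": 0,"z": -1.4,"rx": 0,"ry": 0,"rz": 0},
    {"claw": 0,"x": 0,"y": 0,"z": -1.4,"rx": 0,"ry": 0,"rz": 0},
    {"claw": 0,"x": 0,"y": 0,"z": -1.2,"rx": 0,"ry": 0,"rz": 0},
    {"claw": 255,"x": 0,"y": 0,"z": 0,"rx": 0,"ry": 0,"rz": 0},
    {"claw": 255,"x": 0,"y": 0,"z": 0,"rx": 0,"ry": 0,"rz": 0},
    {"claw": 255,"x": 0,"y": 0,"z": 0,"rx": 0,"ry": 0,"rz": 0},
    {"claw": 255,"x": 0,"y": 0,"z": 0,"rx": 0,"ry": 0,"rz": 0},
    {"claw": 255,"x": 0,"y": 0,"z": 0,"rx": 0,"ry": 0,"rz": 0}
  ]
}}

```text
clock: 29.62
tool_pos: [0.6561, 0.0188, 0.1187]
ee_rot: [-0.0, 0.899, -0.438, 0.0]
contact_force: [0.7, -0.5, -0.8]
opening: 0.506
finger_force: 0.2
```

Call:
{"fn": "apply_moves", "kwargs": {
  "plan": [
    {"claw": 255,"x": 0,"y": 0,"z": 0,"rx": 0,"ry": 0,"rz": 0},
    {"claw": 255,"x": 0,"y": 0,"z": 0,"rx": 0,"ry": 0,"rz": 0},
    {"claw": 255,"x": 0,"y": 0,"z": 0,"rx": 0,"ry": 0,"rz": 0}
  ]
}}

```text
clock: 30.0
tool_pos: [0.656, 0.0186, 0.1184]
ee_rot: [0.0, 0.899, -0.438, -0.0]
contact_force: [-0.7, -0.2, 0.9]
opening: 0.465
finger_force: 60.0
```

```bash
python3 st.py
```

```text
('qpos', array([-0.088,  0.66 ,  1.256, -0.   ,  1.225,  2.39 ])) ('tool_pos', array([0.656, 0.019, 0.118])) ('contact_force', array([-0.669, -0.186,  0.866])) ('moment', array([-0.119,  0.368, -0.009])) ('finger_force', np.float64(60.001)) ('opening', np.float64(0.465))
```

Call:
{"fn": "apply_moves", "kwargs": {
  "plan": [
    {"claw": 255,"x": 0,"y": 0,"z": 0.04,"rx": 0,"ry": 0,"rz": 5},
    {"claw": 255,"x": 0,"y": 0,"z": 0.05,"rx": 0,"ry": 0,"rz": 10.6},
    {"claw": 255,"x": 0,"y": 0,"z": 0.05,"rx": 0,"ry": 0,"rz": 10.6},
    {"claw": 255,"x": 0,"y": 0,"z": 0.05,"rx": 0,"ry": 0,"rz": 10.6},
    {"claw": 255,"x": 0,"y": 0,"z": 0.05,"rx": 0,"ry": 0,"rz": 10.6},
    {"claw": 255,"x": 0,"y": 0,"z": 0.05,"rx": 0,"ry": 0,"rz": 10.6},
    {"claw": 255,"x": 0,"y": 0,"z": 0.05,"rx": 0,"ry": 0,"rz": 10.6},
    {"claw": 255,"x": 0,"y": 0,"z": 0.05,"rx": 0,"ry": 0,"rz": 10.6}
  ]
}}

```text
clock: 31.0
tool_pos: [0.6559, 0.0189, 0.1219]
ee_rot: [-0.0, 0.971, 0.238, -0.0]
contact_force: [0.3, 0.1, -0.1]
opening: 0.466
finger_force: 60.0
```

Call:
{"fn": "apply_moves", "kwargs": {
  "plan": [
    {"claw": 255,"x": 0,"y": 0,"z": 0.05,"rx": 0,"ry": 0,"rz": 10.6},
    {"claw": 255,"x": 0,"y": 0,"z": 0.05,"rx": 0,"ry": 0,"rz": 10.6},
    {"claw": 255,"x": 0,"y": 0,"z": 0.05,"rx": 0,"ry": 0,"rz": 10.6},
    {"claw": 255,"x": 0,"y": 0,"z": 0.05,"rx": 0,"ry": 0,"rz": 10.6},
    {"claw": 255,"x": 0,"y": 0,"z": 0.05,"rx": 0,"ry": 0,"rz": 10.6},
    {"claw": 255,"x": 0,"y": 0,"z": 0.05,"rx": 0,"ry": 0,"rz": 10.6},
    {"claw": 255,"x": 0,"y": 0,"z": 0.05,"rx": 0,"ry": 0,"rz": 10.6},
    {"claw": 255,"x": 0,"y": 0,"z": 0.05,"rx": 0,"ry": 0,"rz": 10.6}
  ]
}}

```text
clock: 32.0
tool_pos: [0.6553, 0.0197, 0.1255]
ee_rot: [-0.001, 0.557, 0.831, 0.0]
contact_force: [-1.9, 3.8, -0.7]
opening: 0.461
finger_force: 60.0
```

Call:
{"fn": "apply_moves", "kwargs": {
  "plan": [
    {"claw": 255,"x": 0,"y": 0,"z": 0.05,"rx": 0,"ry": 0,"rz": 10.6},
    {"claw": 255,"x": 0,"y": 0,"z": 0.05,"rx": 0,"ry": 0,"rz": 10.6},
    {"claw": 255,"x": 0,"y": 0,"z": 0.05,"rx": 0,"ry": 0,"rz": 10.6},
    {"claw": 255,"x": 0,"y": 0,"z": 0.05,"rx": 0,"ry": 0,"rz": 10.6},
    {"claw": 255,"x": 0,"y": 0,"z": 0.05,"rx": 0,"ry": 0,"rz": 10.6},
    {"claw": 255,"x": 0,"y": 0,"z": 0.05,"rx": 0,"ry": 0,"rz": 10.6},
    {"claw": 255,"x": 0,"y": 0,"z": 0.05,"rx": 0,"ry": 0,"rz": 10.6},
    {"claw": 255,"x": 0,"y": 0,"z": 0.05,"rx": 0,"ry": 0,"rz": 10.6}
  ]
}}

```text
clock: 33.0
tool_pos: [0.6546, 0.0193, 0.1293]
ee_rot: [-0.002, -0.149, 0.989, 0.001]
contact_force: [-3.5, 0.2, -0.4]
opening: 0.47
finger_force: 60.0
```

```bash
python3 st.py
```

```text
('qpos', array([-8.800e-02,  6.500e-01,  1.244e+00,  1.000e-03,  1.251e+00,
       -1.958e+00])) ('tool_pos', array([0.655, 0.019, 0.129])) ('contact_force', array([-3.458,  0.222, -0.446])) ('moment', array([ 0.151,  0.695, -0.056])) ('finger_force', np.float64(59.996)) ('opening', np.float64(0.47))
```

Call:
{"fn": "apply_moves", "kwargs": {
  "plan": [
    {"claw": 255,"x": 0,"y": 0,"z": 0.3,"rx": 0,"ry": 0,"rz": 5},
    {"claw": 255,"x": 0,"y": 0,"z": 0.3,"rx": 0,"ry": 0,"rz": 5},
    {"claw": 255,"x": 0,"y": 0,"z": 0.3,"rx": 0,"ry": 0,"rz": 5}
  ]
}}

```text
clock: 33.38
tool_pos: [0.6559, 0.0189, 0.1389]
ee_rot: [-0.0, -0.275, 0.961, 0.0]
contact_force: [-0.5, -0.3, -1.8]
opening: 0.465
finger_force: 60.0
```

```bash
python3 st.py
```

```text
('qpos', array([-0.088,  0.643,  1.231,  0.   ,  1.269, -2.217])) ('tool_pos', array([0.656, 0.019, 0.139])) ('contact_force', array([-0.542, -0.343, -1.813])) ('moment', array([0.094, 0.054, 0.046])) ('finger_force', np.float64(59.999)) ('opening', np.float64(0.465))
```

Call:
{"fn": "apply_moves", "kwargs": {
  "plan": [
    {"claw": 255,"x": 0,"y": 0,"z": 2,"rx": 0,"ry": 0,"rz": -10},
    {"claw": 255,"x": 0,"y": 0,"z": 2,"rx": 0,"ry": 0,"rz": -10},
    {"claw": 255,"x": 0,"y": -3,"z": 1,"rx": 0,"ry": 0,"rz": -10},
    {"claw": 255,"x": -0.1,"y": -3,"z": 0,"rx": 0,"ry": 0,"rz": -10},
    {"claw": 255,"x": -0.1,"y": -3,"z": 0,"rx": 0,"ry": 0,"rz": -10},
    {"claw": 255,"x": 0,"y": -3,"z": 0,"rx": 0,"ry": 0,"rz": -10},
    {"claw": 255,"x": 0,"y": -2,"z": 0,"rx": 0,"ry": 0,"rz": -10},
    {"claw": 255,"x": 0,"y": 0,"z": -2,"rx": 0,"ry": 0,"rz": -10}
  ]
}}

```text
clock: 34.38
tool_pos: [0.6549, -0.1234, 0.1702]
ee_rot: [0.002, 0.412, 0.911, 0.0]
contact_force: [0.3, -0.1, -1.3]
opening: 0.464
finger_force: 60.0
```

Call:
{"fn": "apply_moves", "kwargs": {
  "plan": [
    {"claw": 255,"x": 0,"y": 0,"z": -2,"rx": 0,"ry": 0,"rz": -10},
    {"claw": 255,"x": 0,"y": 0,"z": -2,"rx": 0,"ry": 0,"rz": -10},
    {"claw": 255,"x": 0,"y": 0,"z": -2,"rx": 0,"ry": 0,"rz": -10},
    {"claw": 255,"x": 0,"y": 0,"z": -2,"rx": 0,"ry": 0,"rz": -10},
    {"claw": 255,"x": 0,"y": 0,"z": 0,"rx": 0,"ry": 0,"rz": 0}
  ]
}}

```text
clock: 35.0
tool_pos: [0.6529, -0.1208, 0.0872]
ee_rot: [-0.002, 0.695, 0.719, -0.001]
contact_force: [0.8, 0.1, -0.4]
opening: 0.465
finger_force: 60.0
```

```bash
python3 st.py
```

```text
('qpos', array([-0.298,  0.706,  1.26 ,  0.   ,  1.179, -0.331])) ('tool_pos', array([ 0.653, -0.121,  0.087])) ('contact_force', array([ 0.798,  0.071, -0.438])) ('moment', array([-0.093,  0.095,  0.031])) ('finger_force', np.float64(60.0)) ('opening', np.float64(0.465))
```

Call:
{"fn": "apply_moves", "kwargs": {
  "plan": [
    {"claw": 255,"x": 0,"y": 0,"z": -1.2,"rx": 0,"ry": 0,"rz": 0},
    {"claw": 255,"x": 0,"y": 0,"z": -0.8,"rx": 0,"ry": 0,"rz": 0},
    {"claw": 255,"x": 0,"y": 0,"z": -0.3,"rx": 0,"ry": 0,"rz": 0},
    {"claw": 255,"x": 0,"y": 0,"z": -0.2,"rx": 0,"ry": 0,"rz": 0},
    {"claw": 255,"x": 0,"y": 0,"z": -0.1,"rx": 0,"ry": 0,"rz": 0}
  ]
}}

```text
clock: 35.62
tool_pos: [0.6542, -0.1213, 0.0634]
ee_rot: [0.0, 0.696, 0.718, 0.0]
contact_force: [-0.5, 0.5, -0.3]
opening: 0.465
finger_force: 60.0
```

Call:
{"fn": "apply_moves", "kwargs": {
  "plan": [
    {"claw": 255,"x": 0,"y": 0,"z": -0.1,"rx": 0,"ry": 0,"rz": 0},
    {"claw": 255,"x": 0,"y": 0,"z": -0.1,"rx": 0,"ry": 0,"rz": 0}
  ]
}}

```text
clock: 35.88
tool_pos: [0.6541, -0.1213, 0.0614]
ee_rot: [0.0, 0.696, 0.718, 0.0]
contact_force: [-0.7, -0.0, -1.4]
opening: 0.466
finger_force: 60.0
```

Call:
{"fn": "apply_moves", "kwargs": {
  "plan": [
    {"claw": 255,"x": 0,"y": 0,"z": -0.1,"rx": 0,"ry": 0,"rz": 0},
    {"claw": 255,"x": 0,"y": 0,"z": -0.1,"rx": 0,"ry": 0,"rz": 0},
    {"claw": 255,"x": 0,"y": 0,"z": -0.1,"rx": 0,"ry": 0,"rz": 0}
  ]
}}

```text
clock: 36.25
tool_pos: [0.654, -0.1213, 0.0582]
ee_rot: [0.0, 0.696, 0.718, 0.0]
contact_force: [-0.2, 0.4, -2.2]
opening: 0.464
finger_force: 60.0
```

Call:
{"fn": "apply_moves", "kwargs": {
  "plan": [
    {"claw": 255,"x": 0,"y": 0,"z": -0.1,"rx": 0,"ry": 0,"rz": 0},
    {"claw": 255,"x": 0,"y": 0,"z": 0,"rx": 0,"ry": 0,"rz": 0}
  ]
}}

```text
clock: 36.5
tool_pos: [0.6541, -0.1213, 0.0573]
ee_rot: [0.0, 0.696, 0.718, 0.0]
contact_force: [-0.4, 0.0, -0.3]
opening: 0.464
finger_force: 60.0
```

The lid is within a millimetre of the cork. I'll release, rise, and look at everything.

Call:
{"fn": "apply_moves", "kwargs": {
  "plan": [
    {"claw": 0,"x": 0,"y": 0,"z": 0,"rx": 0,"ry": 0,"rz": 0},
    {"claw": 0,"x": 0,"y": 0,"z": 0,"rx": 0,"ry": 0,"rz": 0},
    {"claw": 0,"x": 0,"y": 0,"z": 0,"rx": 0,"ry": 0,"rz": 0},
    {"claw": 0,"x": 0,"y": 0,"z": 0.5,"rx": 0,"ry": 0,"rz": 0},
    {"claw": 0,"x": 0,"y": 0,"z": 2.1,"rx": 0,"ry": 0,"rz": 0},
    {"claw": 0,"x": 0,"y": 0.5,"z": 4,"rx": 0,"ry": 0,"rz": 0},
    {"claw": 0,"x": 0,"y": 3,"z": 5,"rx": 0,"ry": 0,"rz": 0},
    {"claw": 0,"x": 0,"y": 4,"z": 3,"rx": 0,"ry": 0,"rz": 0}
  ]
}}

```text
clock: 37.5
tool_pos: [0.6548, -0.0465, 0.2066]
ee_rot: [0.002, 0.697, 0.717, 0.001]
contact_force: [0.5, 0.2, -0.1]
opening: 1.004
finger_force: 0.0
```

```bash
python3 - <<'E'
from h import *
a=arm.get_image("scene");b=arm.get_image("top")
cv2.imwrite("pics/s2.png",a);cv2.imwrite("pics/t2.png",b)
A=cv2.resize(a[130:340,140:390],None,fx=2.4,fy=2.4,interpolation=2)
cv2.imwrite("pics/v7.png",cv2.convertScaleAbs(A,alpha=1.2))
E
```

```text
(no output)
```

View pics/v7.png

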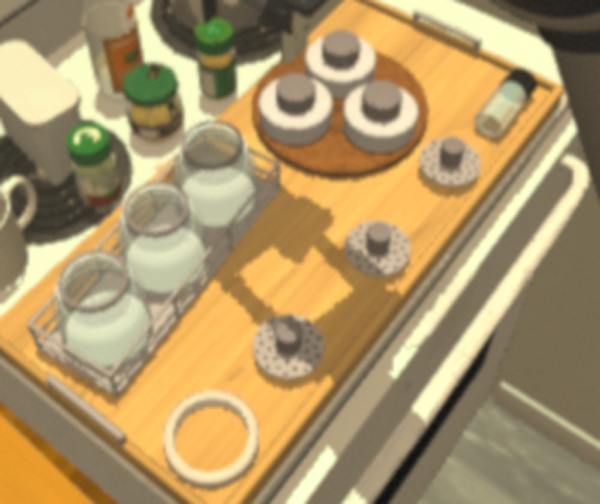

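All three lids lie flat, knob up, on the trivet, the jars are open, and the strainers stand where they were, with knobs at zoomed (288,330), (378,231) and (453,145). I'll start with the middle strainer.

Call:
{"fn": "apply_moves", "kwargs": {
  "plan": [
    {"claw": 100,"x": -4.4,"y": 0.5,"z": -1,"rx": 0,"ry": 0,"rz": 0},
    {"claw": 100,"x": -4.4,"y": 0.5,"z": -1,"rx": 0,"ry": 0,"rz": 0},
    {"claw": 100,"x": -4.4,"y": 0.5,"z": -1,"rx": 0,"ry": 0,"rz": 0},
    {"claw": 100,"x": -4.4,"y": 0.5,"z": -2,"rx": 0,"ry": 0,"rz": 0},
    {"claw": 100,"x": 0,"y": 0,"z": -3,"rx": 0,"ry": 0,"rz": 0},
    {"claw": 100,"x": 0,"y": 0,"z": -2,"rx": 0,"ry": 0,"rz": 0},
    {"claw": 100,"x": 0,"y": 0,"z": 0,"rx": 0,"ry": 0,"rz": 0}
  ]
}}

```text
clock: 38.48
tool_pos: [0.4768, -0.0265, 0.102]
ee_rot: [-0.001, 0.696, 0.718, -0.001]
contact_force: [0.8, -0.7, 0.2]
opening: 0.607
finger_force: 0.0
```

```bash
python3 st.py; python3 - <<'E'
from h import *
b=cv2.imread("pics/t2.png");a=cv2.imread("pics/s2.png")
for p in((.483,.1176,.07),(.478,-.025,.07),(.479,-.17,.07)):print(proj("top",p),proj("scene",p),end=" ")
for t in((351,271),):print(onz("top",t,.05))
a=arm.get_image("scene")
A=cv2.resize(a[180:310,220:380],None,fx=4.5,fy=4.5,interpolation=2)
cv2.imwrite("pics/v8.png",cv2.convertScaleAbs(A,alpha=1.3))
E
```

```text
('qpos', array([-0.216,  0.386,  1.804, -0.   ,  0.955, -0.247])) ('tool_pos', array([ 0.477, -0.026,  0.102])) ('contact_force', array([ 0.778, -0.695,  0.23 ])) ('moment', array([-0.111,  0.051, -0.029])) ('finger_force', np.float64(0.0)) ('opening', np.float64(0.607))
[182.34899271 266.82304222] [259.86392473 266.63397902] [243.46920144 268.0756433 ] [297.17393426 225.91053771] [304.9767142  266.72244874] [327.60495871 189.4120964 ] [ 0.46735404 -0.28396852  0.05      ]
```

View pics/v8.png

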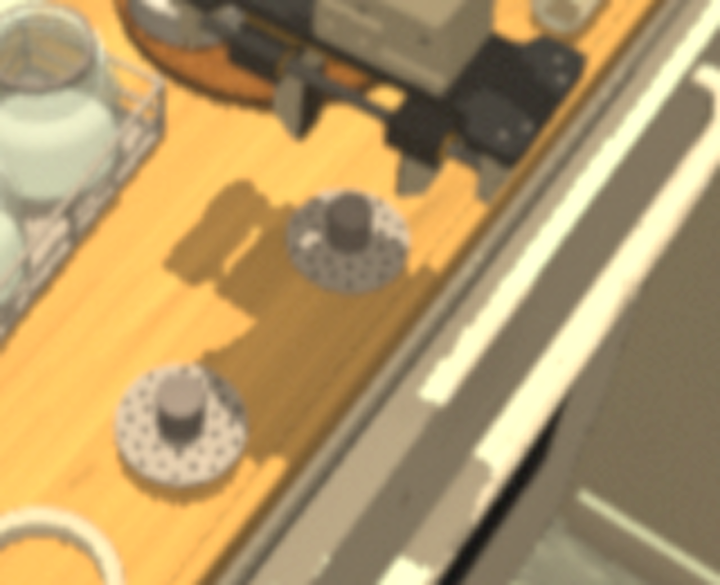

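The predicted knob pixel (297.2,225.9) matches what I see. Descend and grip at 0.034.

Call:
{"fn": "apply_moves", "kwargs": {
  "plan": [
    {"claw": 100,"x": 0.1,"y": 0.1,"z": -2,"rx": 0,"ry": 0,"rz": 0},
    {"claw": 100,"x": 0,"y": 0,"z": -2,"rx": 0,"ry": 0,"rz": 0},
    {"claw": 100,"x": 0,"y": 0,"z": -1.4,"rx": 0,"ry": 0,"rz": 0},
    {"claw": 100,"x": 0,"y": 0,"z": -0.8,"rx": 0,"ry": 0,"rz": 0},
    {"claw": 100,"x": 0,"y": 0,"z": -0.6,"rx": 0,"ry": 0,"rz": 0}
  ],
  "force": 30
}}

```text
clock: 39.15
tool_pos: [0.4794, -0.0254, 0.0353]
ee_rot: [0.0, 0.696, 0.718, 0.0]
contact_force: [-0.6, -0.1, 0.2]
opening: 0.609
finger_force: 0.0
```

Call:
{"fn": "apply_moves", "kwargs": {
  "plan": [
    {"claw": 255,"x": 0,"y": 0,"z": 0,"rx": 0,"ry": 0,"rz": 0},
    {"claw": 255,"x": 0,"y": 0,"z": 0,"rx": 0,"ry": 0,"rz": 0},
    {"claw": 255,"x": 0,"y": 0,"z": 0,"rx": 0,"ry": 0,"rz": 0},
    {"claw": 255,"x": 0,"y": 0,"z": 0,"rx": 0,"ry": 0,"rz": 0},
    {"claw": 255,"x": 0,"y": 0,"z": 0,"rx": 0,"ry": 0,"rz": 0},
    {"claw": 255,"x": 0,"y": 0,"z": 0,"rx": 0,"ry": 0,"rz": 0}
  ]
}}

```text
clock: 39.9
tool_pos: [0.4789, -0.0253, 0.0355]
ee_rot: [0.0, 0.696, 0.718, -0.0]
contact_force: [-2.0, 0.6, 4.7]
opening: 0.264
finger_force: 30.0
```

```bash
python3 st.py
```

```text
('qpos', array([-0.213,  0.491,  1.868, -0.   ,  0.782, -0.244])) ('tool_pos', array([ 0.479, -0.025,  0.035])) ('contact_force', array([-2.028,  0.556,  4.683])) ('moment', array([-0.08 ,  0.425, -0.007])) ('finger_force', np.float64(30.001)) ('opening', np.float64(0.264))
```

Call:
{"fn": "apply_moves", "kwargs": {
  "plan": [
    {"claw": 255,"x": 0,"y": 0,"z": 2.5,"rx": 0,"ry": 0,"rz": 0},
    {"claw": 255,"x": 0,"y": 0,"z": 5,"rx": 0,"ry": 0,"rz": 0},
    {"claw": 255,"x": 0,"y": 0,"z": 5,"rx": 0,"ry": 0,"rz": 0},
    {"claw": 255,"x": 4,"y": 3.4,"z": 0,"rx": 0,"ry": 0,"rz": 0},
    {"claw": 255,"x": 4,"y": 3.4,"z": 0,"rx": 0,"ry": 0,"rz": 0},
    {"claw": 255,"x": 4,"y": 3.4,"z": 0,"rx": 0,"ry": 0,"rz": 0},
    {"claw": 255,"x": 4,"y": 3.4,"z": 0,"rx": 0,"ry": 0,"rz": 0},
    {"claw": 255,"x": 0.7,"y": 0.2,"z": 0,"rx": 0,"ry": 0,"rz": 0}
  ]
}}

```text
clock: 40.9
tool_pos: [0.6473, 0.1152, 0.1586]
ee_rot: [-0.0, 0.695, 0.719, 0.0]
contact_force: [-0.0, -0.3, -1.2]
opening: 0.264
finger_force: 30.0
```

Call:
{"fn": "apply_moves", "kwargs": {
  "plan": [
    {"claw": 255,"x": 0,"y": 0,"z": -1.5,"rx": 0,"ry": 0,"rz": 0},
    {"claw": 255,"x": 0,"y": 0,"z": 0,"rx": 0,"ry": 0,"rz": 0},
    {"claw": 255,"x": 0,"y": 0,"z": 0,"rx": 0,"ry": 0,"rz": 0}
  ]
}}

```text
clock: 41.28
tool_pos: [0.6454, 0.1119, 0.1453]
ee_rot: [-0.0, 0.696, 0.718, -0.0]
contact_force: [0.2, 0.1, -1.0]
opening: 0.263
finger_force: 30.0
```

```bash
python3 st.py
```

```text
('qpos', array([ 0.055,  0.635,  1.226, -0.   ,  1.281,  0.025])) ('tool_pos', array([0.645, 0.112, 0.145])) ('contact_force', array([ 0.153,  0.052, -0.959])) ('moment', array([-0.04 ,  0.029,  0.009])) ('finger_force', np.float64(30.0)) ('opening', np.float64(0.263))
```

Call:
{"fn": "apply_moves", "kwargs": {
  "plan": [
    {"claw": 255,"x": 0,"y": 0.1,"z": -0.6,"rx": 0,"ry": 0,"rz": 0},
    {"claw": 255,"x": 0,"y": 0,"z": -0.5,"rx": 0,"ry": 0,"rz": 0},
    {"claw": 255,"x": 0,"y": 0,"z": -0.3,"rx": 0,"ry": 0,"rz": 0}
  ]
}}

```text
clock: 41.65
tool_pos: [0.6458, 0.1137, 0.1308]
ee_rot: [-0.0, 0.696, 0.718, -0.0]
contact_force: [-0.5, 0.4, -0.6]
opening: 0.262
finger_force: 30.0
```

Call:
{"fn": "apply_moves", "kwargs": {
  "plan": [
    {"claw": 255,"x": 0,"y": 0,"z": -0.4,"rx": 0,"ry": 0,"rz": 0},
    {"claw": 255,"x": 0,"y": 0,"z": -0.4,"rx": 0,"ry": 0,"rz": 0},
    {"claw": 255,"x": 0,"y": 0,"z": 0,"rx": 0,"ry": 0,"rz": 0}
  ]
}}

```text
clock: 42.02
tool_pos: [0.6458, 0.1137, 0.1228]
ee_rot: [-0.0, 0.696, 0.718, -0.0]
contact_force: [0.0, -0.5, -1.6]
opening: 0.257
finger_force: 30.0
```

```bash
python3 st.py
```

```text
('qpos', array([ 0.058,  0.656,  1.252, -0.   ,  1.234,  0.026])) ('tool_pos', array([0.646, 0.114, 0.123])) ('contact_force', array([ 0.045, -0.49 , -1.617])) ('moment', array([-0.092,  0.066, -0.028])) ('finger_force', np.float64(30.0)) ('opening', np.float64(0.257))
```

Call:
{"fn": "apply_moves", "kwargs": {
  "plan": [
    {"claw": 255,"x": 0,"y": 0,"z": -0.1,"rx": 0,"ry": 0,"rz": 0},
    {"claw": 255,"x": 0,"y": 0,"z": -0.1,"rx": 0,"ry": 0,"rz": 0},
    {"claw": 255,"x": 0,"y": 0,"z": -0.1,"rx": 0,"ry": 0,"rz": 0}
  ]
}}

```text
clock: 42.4
tool_pos: [0.6461, 0.1137, 0.1203]
ee_rot: [0.0, 0.696, 0.718, 0.0]
contact_force: [-0.1, 0.8, -0.8]
opening: 0.268
finger_force: 30.0
```

Call:
{"fn": "apply_moves", "kwargs": {
  "plan": [
    {"claw": 255,"x": 0,"y": 0,"z": -0.1,"rx": 0,"ry": 0,"rz": 0},
    {"claw": 255,"x": 0,"y": 0,"z": -0.1,"rx": 0,"ry": 0,"rz": 0}
  ]
}}

```text
clock: 42.65
tool_pos: [0.6461, 0.1138, 0.1186]
ee_rot: [0.0, 0.696, 0.718, 0.0]
contact_force: [-1.0, 0.4, 2.5]
opening: 0.262
finger_force: 30.0
```

Seated (contact at the rim). I'll release and go to the right strainer, with the fingers diagonal for clearance.

Call:
{"fn": "apply_moves", "kwargs": {
  "plan": [
    {"claw": 100,"x": 0,"y": 0,"z": 0,"rx": 0,"ry": 0,"rz": 0},
    {"claw": 100,"x": 0,"y": 0,"z": 0,"rx": 0,"ry": 0,"rz": 0},
    {"claw": 100,"x": 0,"y": 0,"z": 0,"rx": 0,"ry": 0,"rz": 0},
    {"claw": 100,"x": 0,"y": 0,"z": 0.5,"rx": 0,"ry": 0,"rz": 0},
    {"claw": 100,"x": 0,"y": 0,"z": 2.5,"rx": 0,"ry": 0,"rz": 0},
    {"claw": 100,"x": 0,"y": 0,"z": 2.5,"rx": 0,"ry": 0,"rz": 0},
    {"claw": 100,"x": -3.3,"y": -4,"z": 0,"rx": 0,"ry": 0,"rz": -9},
    {"claw": 100,"x": -3.3,"y": -4,"z": 0,"rx": 0,"ry": 0,"rz": -9}
  ]
}}

```text
clock: 43.65
tool_pos: [0.5795, 0.0331, 0.1738]
ee_rot: [0.001, 0.801, 0.599, 0.0]
contact_force: [1.1, -0.8, -0.5]
opening: 0.608
finger_force: 0.0
```

Call:
{"fn": "apply_moves", "kwargs": {
  "plan": [
    {"claw": 100,"x": -3.3,"y": -4,"z": 0,"rx": 0,"ry": 0,"rz": -9},
    {"claw": 100,"x": -3.3,"y": -4,"z": 0,"rx": 0,"ry": 0,"rz": -9},
    {"claw": 100,"x": -3.3,"y": -4,"z": 0,"rx": 0,"ry": 0,"rz": -9},
    {"claw": 100,"x": 0,"y": -4,"z": 0,"rx": 0,"ry": 0,"rz": 0},
    {"claw": 100,"x": 0,"y": -4,"z": -3,"rx": 0,"ry": 0,"rz": 0},
    {"claw": 100,"x": 0,"y": 0,"z": -4,"rx": 0,"ry": 0,"rz": 0},
    {"claw": 100,"x": 0,"y": 0,"z": 0,"rx": 0,"ry": 0,"rz": 0}
  ]
}}

```text
clock: 44.52
tool_pos: [0.4792, -0.1658, 0.1014]
ee_rot: [-0.002, 0.918, 0.397, -0.002]
contact_force: [0.3, -0.4, 0.5]
opening: 0.609
finger_force: 0.0
```

```bash
python3 st.py; python3 - <<'E'
from h import *
a=arm.get_image("scene");cv2.imwrite("pics/s3.png",a)
b=cv2.imread("pics/s2.png")
for n,s in(("left",(260,267)),("right",(328.5,190.5))):
    for im in(cv2.imread("pics/scene0.png"),b,a):
        print(n,blob(im,lambda h:(h[...,2]<140)&(h[...,1]<90),s,13))
E
```

```text
('qpos', array([-0.484,  0.434,  1.724,  0.   ,  0.989,  0.271])) ('tool_pos', array([ 0.479, -0.166,  0.101])) ('contact_force', array([ 0.315, -0.36 ,  0.453])) ('moment', array([-0.137,  0.113,  0.068])) ('finger_force', np.float64(0.0)) ('opening', np.float64(0.609))
left (array([259.61906425, 271.19640363]), array([253.8, 262.8,  12.5,  17.8]), np.float64(179.0))
left (array([263.3537859 , 271.18157093]), array([252.2, 262.2,  21.2,  18.2]), np.float64(287.25))
left (array([256.70833333, 257.76968654]), array([251.8, 254.5,  11.2,   8.8]), np.float64(81.75))
right (array([327.58996335, 194.69550453]), array([322.5, 187.8,  11.8,  14.8]), np.float64(144.9375))
right (array([327.34539688, 195.8388907 ]), array([323. , 190.5,  10.5,  11.5]), np.float64(96.0625))
right (array([328.59729843, 192.18684271]), array([316., 178.,  26.,  26.]), np.float64(410.0625))
```

```bash
python3 - <<'E'
from h import *
a=cv2.imread("pics/s3.png")
cv2.imwrite("pics/v9.png",cv2.convertScaleAbs(cv2.resize(a[150:310,160:360],None,fx=3.7,fy=3.7,interpolation=2),alpha=1.3))
E
```

```text
(no output)
```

View pics/v9.png

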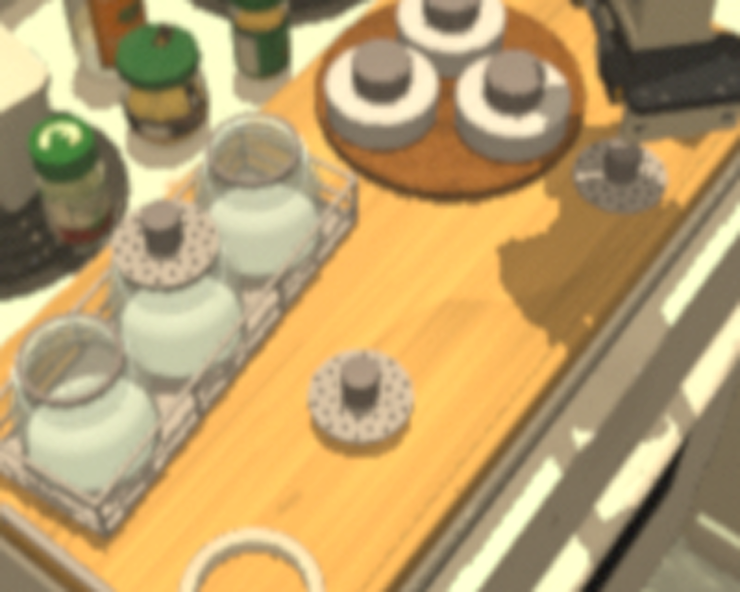

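The middle strainer is seated level. The left strainer has been knocked, and its knob top is now at zoomed (361,371). The right one is unmoved. I'll grip the right one now and compute the left one's new place.

```bash
python3 - <<'E'
from h import *
for u in((260.3,268.1),(257.6,250.3),(298.1,227.1)):print(onz("scene",u,.067))
E
```

```text
[0.48103905 0.11859925 0.067     ]
[0.51380464 0.08564403 0.067     ]
[ 0.47529156 -0.02531894  0.067     ]
```

Call:
{"fn": "apply_moves", "kwargs": {
  "plan": [
    {"claw": 100,"x": 0,"y": -0.4,"z": -2,"rx": 0,"ry": 0,"rz": 0},
    {"claw": 100,"x": 0,"y": 0,"z": -2,"rx": 0,"ry": 0,"rz": 0},
    {"claw": 100,"x": 0,"y": 0,"z": -1.4,"rx": 0,"ry": 0,"rz": 0},
    {"claw": 100,"x": 0,"y": 0,"z": -0.8,"rx": 0,"ry": 0,"rz": 0},
    {"claw": 100,"x": 0,"y": 0,"z": -0.3,"rx": 0,"ry": 0,"rz": 0}
  ]
}}

```text
clock: 45.2
tool_pos: [0.4813, -0.1702, 0.0385]
ee_rot: [0.0, 0.918, 0.397, 0.0]
contact_force: [0.7, -0.7, -0.3]
opening: 0.607
finger_force: 0.0
```

Call:
{"fn": "apply_moves", "kwargs": {
  "plan": [
    {"claw": 255,"x": 0,"y": 0,"z": 0,"rx": 0,"ry": 0,"rz": 0},
    {"claw": 255,"x": 0,"y": 0,"z": 0,"rx": 0,"ry": 0,"rz": 0},
    {"claw": 255,"x": 0,"y": 0,"z": 0,"rx": 0,"ry": 0,"rz": 0},
    {"claw": 255,"x": 0,"y": 0,"z": 0,"rx": 0,"ry": 0,"rz": 0},
    {"claw": 255,"x": 0,"y": 0,"z": 0,"rx": 0,"ry": 0,"rz": 0},
    {"claw": 255,"x": 0,"y": 0,"z": 0,"rx": 0,"ry": 0,"rz": 0}
  ]
}}

```text
clock: 45.95
tool_pos: [0.4809, -0.1702, 0.0384]
ee_rot: [-0.0, 0.918, 0.397, -0.0]
contact_force: [-1.0, 1.0, 4.2]
opening: 0.265
finger_force: 30.0
```

```bash
python3 st.py
```

```text
('qpos', array([-0.49 ,  0.528,  1.781, -0.   ,  0.832,  0.264])) ('tool_pos', array([ 0.481, -0.17 ,  0.038])) ('contact_force', array([-0.999,  0.954,  4.235])) ('moment', array([ 0.128,  0.489, -0.016])) ('finger_force', np.float64(30.001)) ('opening', np.float64(0.265))
```

Call:
{"fn": "apply_moves", "kwargs": {
  "plan": [
    {"claw": 255,"x": 0,"y": 0,"z": 2.5,"rx": 0,"ry": 0,"rz": 0},
    {"claw": 255,"x": 0,"y": 0,"z": 5,"rx": 0,"ry": 0,"rz": 0},
    {"claw": 255,"x": 0,"y": 0,"z": 5,"rx": 0,"ry": 0,"rz": 0},
    {"claw": 255,"x": 3.5,"y": 3.8,"z": 0,"rx": 0,"ry": 0,"rz": 0},
    {"claw": 255,"x": 3.5,"y": 3.8,"z": 0,"rx": 0,"ry": 0,"rz": 0},
    {"claw": 255,"x": 3.5,"y": 3.8,"z": 0,"rx": 0,"ry": 0,"rz": 0},
    {"claw": 255,"x": 3.5,"y": 3.8,"z": 0,"rx": 0,"ry": 0,"rz": 0},
    {"claw": 255,"x": 3.5,"y": 3.7,"z": 0,"rx": 0,"ry": 0,"rz": 0}
  ]
}}

```text
clock: 46.95
tool_pos: [0.6571, 0.02, 0.1627]
ee_rot: [0.0, 0.918, 0.397, -0.0]
contact_force: [0.6, -0.9, -0.7]
opening: 0.262
finger_force: 30.0
```

Call:
{"fn": "apply_moves", "kwargs": {
  "plan": [
    {"claw": 255,"x": 0,"y": 0,"z": -1.5,"rx": 0,"ry": 0,"rz": 0},
    {"claw": 255,"x": 0,"y": 0,"z": 0,"rx": 0,"ry": 0,"rz": 0},
    {"claw": 255,"x": 0,"y": 0,"z": 0,"rx": 0,"ry": 0,"rz": 0}
  ]
}}

```text
clock: 47.32
tool_pos: [0.6555, 0.0176, 0.1482]
ee_rot: [-0.0, 0.918, 0.396, -0.0]
contact_force: [0.0, -0.6, -1.1]
opening: 0.265
finger_force: 30.0
```

```bash
python3 st.py
```

```text
('qpos', array([-0.09 ,  0.634,  1.22 , -0.   ,  1.288,  0.666])) ('tool_pos', array([0.655, 0.018, 0.148])) ('contact_force', array([ 0.032, -0.633, -1.081])) ('moment', array([-0.114,  0.065,  0.022])) ('finger_force', np.float64(29.999)) ('opening', np.float64(0.265))
```

Holding it on target. Lower with checks (contact expected at about 0.122).

Call:
{"fn": "apply_moves", "kwargs": {
  "plan": [
    {"claw": 255,"x": 0,"y": 0.1,"z": -0.6,"rx": 0,"ry": 0,"rz": 0},
    {"claw": 255,"x": 0,"y": 0,"z": -0.5,"rx": 0,"ry": 0,"rz": 0},
    {"claw": 255,"x": 0,"y": 0,"z": -0.3,"rx": 0,"ry": 0,"rz": 0}
  ]
}}

```text
clock: 47.7
tool_pos: [0.6558, 0.0195, 0.1339]
ee_rot: [-0.0, 0.918, 0.397, -0.0]
contact_force: [-0.0, 0.6, -2.1]
opening: 0.262
finger_force: 30.0
```

Call:
{"fn": "apply_moves", "kwargs": {
  "plan": [
    {"claw": 255,"x": 0,"y": 0,"z": -0.4,"rx": 0,"ry": 0,"rz": 0},
    {"claw": 255,"x": 0,"y": 0,"z": -0.4,"rx": 0,"ry": 0,"rz": 0},
    {"claw": 255,"x": 0,"y": 0,"z": -0.1,"rx": 0,"ry": 0,"rz": 0}
  ]
}}

```text
clock: 48.08
tool_pos: [0.6559, 0.0197, 0.1248]
ee_rot: [-0.0, 0.918, 0.397, -0.0]
contact_force: [0.2, -0.9, -0.7]
opening: 0.263
finger_force: 30.0
```

```bash
python3 st.py
```

```text
('qpos', array([-0.087,  0.655,  1.249, -0.   ,  1.239,  0.668])) ('tool_pos', array([0.656, 0.02 , 0.125])) ('contact_force', array([ 0.214, -0.89 , -0.722])) ('moment', array([-0.094,  0.126,  0.05 ])) ('finger_force', np.float64(30.0)) ('opening', np.float64(0.263))
```

Call:
{"fn": "apply_moves", "kwargs": {
  "plan": [
    {"claw": 255,"x": 0,"y": 0,"z": -0.1,"rx": 0,"ry": 0,"rz": 0},
    {"claw": 255,"x": 0,"y": 0,"z": -0.1,"rx": 0,"ry": 0,"rz": 0}
  ]
}}

```text
clock: 48.32
tool_pos: [0.6561, 0.0198, 0.1233]
ee_rot: [0.0, 0.918, 0.397, 0.0]
contact_force: [-0.2, 0.7, -1.5]
opening: 0.258
finger_force: 30.0
```

Call:
{"fn": "apply_moves", "kwargs": {
  "plan": [
    {"claw": 255,"x": 0,"y": 0,"z": -0.1,"rx": 0,"ry": 0,"rz": 0},
    {"claw": 255,"x": 0,"y": 0,"z": -0.1,"rx": 0,"ry": 0,"rz": 0}
  ]
}}

```text
clock: 48.58
tool_pos: [0.6562, 0.0197, 0.1216]
ee_rot: [0.0, 0.918, 0.397, 0.0]
contact_force: [-0.4, -0.0, 2.3]
opening: 0.261
finger_force: 30.0
```

Seated. Release, then go to the displaced left strainer at (0.516, 0.0855), with fingers along y to stay clear of the jars.

Call:
{"fn": "apply_moves", "kwargs": {
  "plan": [
    {"claw": 100,"x": 0,"y": 0,"z": 0,"rx": 0,"ry": 0,"rz": 0},
    {"claw": 100,"x": 0,"y": 0,"z": 0,"rx": 0,"ry": 0,"rz": 0},
    {"claw": 100,"x": 0,"y": 0,"z": 0,"rx": 0,"ry": 0,"rz": 0},
    {"claw": 100,"x": 0,"y": 0,"z": 0.5,"rx": 0,"ry": 0,"rz": 0},
    {"claw": 100,"x": 0,"y": 0,"z": 2.5,"rx": 0,"ry": 0,"rz": 0},
    {"claw": 100,"x": 0,"y": 0,"z": 2.5,"rx": 0,"ry": 0,"rz": 0},
    {"claw": 100,"x": -2.8,"y": 1.3,"z": 0,"rx": 0,"ry": 0,"rz": -9.4},
    {"claw": 100,"x": -2.8,"y": 1.3,"z": 0,"rx": 0,"ry": 0,"rz": -9.4}
  ]
}}

```text
clock: 49.58
tool_pos: [0.5996, 0.0459, 0.1768]
ee_rot: [0.0, 0.971, 0.239, 0.001]
contact_force: [-0.0, -0.5, 0.3]
opening: 0.603
finger_force: 0.0
```

Call:
{"fn": "apply_moves", "kwargs": {
  "plan": [
    {"claw": 100,"x": -2.8,"y": 1.3,"z": 0,"rx": 0,"ry": 0,"rz": -9.4},
    {"claw": 100,"x": -2.8,"y": 1.3,"z": 0,"rx": 0,"ry": 0,"rz": -9.4},
    {"claw": 100,"x": -2.8,"y": 1.4,"z": 0,"rx": 0,"ry": 0,"rz": -9.4},
    {"claw": 100,"x": 0,"y": 0,"z": -4,"rx": 0,"ry": 0,"rz": 0},
    {"claw": 100,"x": 0,"y": 0,"z": -3.4,"rx": 0,"ry": 0,"rz": 0},
    {"claw": 100,"x": 0,"y": 0,"z": 0,"rx": 0,"ry": 0,"rz": 0}
  ]
}}

```text
clock: 50.32
tool_pos: [0.5145, 0.0857, 0.1007]
ee_rot: [0.0, 1.0, -0.002, -0.002]
contact_force: [-0.3, -0.4, -0.5]
opening: 0.609
finger_force: 0.0
```

```bash
python3 st.py; python3 - <<'E'
from h import *
a=arm.get_image("scene");cv2.imwrite("pics/s4.png",a)
b=cv2.imread("pics/s3.png")
for im in(b,a):print(blob(im,lambda h:(h[...,2]<140)&(h[...,1]<90),(257.6,253),9))
E
```

```text
('qpos', array([ 0.018,  0.457,  1.685, -0.   ,  1.003,  1.593])) ('tool_pos', array([0.514, 0.086, 0.101])) ('contact_force', array([-0.289, -0.443, -0.533])) ('moment', array([-0.032,  0.128, -0.021])) ('finger_force', np.float64(0.0)) ('opening', np.float64(0.609))
(array([256.88907452, 254.24650668]), array([251.8, 246.8,  11.5,  15.8]), np.float64(154.3125))
(array([257.52684635, 253.7491511 ]), array([249. , 244.5,  18. ,  18. ]), np.float64(294.5))
```

Unmoved since the last look. Descend and grip.

Call:
{"fn": "apply_moves", "kwargs": {
  "plan": [
    {"claw": 100,"x": 0,"y": 0,"z": -2,"rx": 0,"ry": 0,"rz": 0},
    {"claw": 100,"x": 0,"y": 0,"z": -2,"rx": 0,"ry": 0,"rz": 0},
    {"claw": 100,"x": 0,"y": 0,"z": -1.4,"rx": 0,"ry": 0,"rz": 0},
    {"claw": 100,"x": 0,"y": 0,"z": -0.6,"rx": 0,"ry": 0,"rz": 0},
    {"claw": 100,"x": 0,"y": 0,"z": -0.4,"rx": 0,"ry": 0,"rz": 0}
  ]
}}

```text
clock: 51.0
tool_pos: [0.5166, 0.0858, 0.0387]
ee_rot: [0.0, 1.0, -0.002, 0.001]
contact_force: [-1.3, -0.1, 0.2]
opening: 0.606
finger_force: 0.0
```

Call:
{"fn": "apply_moves", "kwargs": {
  "plan": [
    {"claw": 255,"x": 0,"y": 0,"z": 0,"rx": 0,"ry": 0,"rz": 0},
    {"claw": 255,"x": 0,"y": 0,"z": 0,"rx": 0,"ry": 0,"rz": 0},
    {"claw": 255,"x": 0,"y": 0,"z": 0,"rx": 0,"ry": 0,"rz": 0},
    {"claw": 255,"x": 0,"y": 0,"z": 0,"rx": 0,"ry": 0,"rz": 0},
    {"claw": 255,"x": 0,"y": 0,"z": 0,"rx": 0,"ry": 0,"rz": 0},
    {"claw": 255,"x": 0,"y": 0,"z": 0,"rx": 0,"ry": 0,"rz": 0}
  ]
}}

```text
clock: 51.75
tool_pos: [0.5162, 0.0858, 0.0385]
ee_rot: [0.0, 1.0, -0.002, 0.0]
contact_force: [-0.3, 0.8, 3.5]
opening: 0.265
finger_force: 30.0
```

```bash
python3 st.py
```

```text
('qpos', array([ 0.018,  0.546,  1.745, -0.   ,  0.85 ,  1.593])) ('tool_pos', array([0.516, 0.086, 0.038])) ('contact_force', array([-0.309,  0.797,  3.501])) ('moment', array([ 0.01 ,  0.302, -0.054])) ('finger_force', np.float64(30.0)) ('opening', np.float64(0.265))
```

Call:
{"fn": "apply_moves", "kwargs": {
  "plan": [
    {"claw": 255,"x": 0,"y": 0,"z": 2.5,"rx": 0,"ry": 0,"rz": 0},
    {"claw": 255,"x": 0,"y": 0,"z": 5,"rx": 0,"ry": 0,"rz": 0},
    {"claw": 255,"x": 0,"y": 0,"z": 5,"rx": 0,"ry": 0,"rz": 0},
    {"claw": 255,"x": 3,"y": 3,"z": 0,"rx": 0,"ry": 0,"rz": 0},
    {"claw": 255,"x": 3,"y": 3,"z": 0,"rx": 0,"ry": 0,"rz": 0},
    {"claw": 255,"x": 3,"y": 3,"z": 0,"rx": 0,"ry": 0,"rz": 0},
    {"claw": 255,"x": 2.8,"y": 3.1,"z": 0,"rx": 0,"ry": 0,"rz": 0},
    {"claw": 255,"x": 0,"y": 0,"z": 0,"rx": 0,"ry": 0,"rz": 0}
  ]
}}

```text
clock: 52.75
tool_pos: [0.6345, 0.2086, 0.1615]
ee_rot: [0.0, 1.0, -0.001, -0.001]
contact_force: [-1.0, 0.5, -1.9]
opening: 0.257
finger_force: 30.0
```

Call:
{"fn": "apply_moves", "kwargs": {
  "plan": [
    {"claw": 255,"x": 0,"y": 0,"z": -1.5,"rx": 0,"ry": 0,"rz": 0},
    {"claw": 255,"x": 0,"y": 0,"z": 0,"rx": 0,"ry": 0,"rz": 0}
  ]
}}

```text
clock: 53.0
tool_pos: [0.6323, 0.2056, 0.1461]
ee_rot: [0.001, 1.0, -0.002, -0.002]
contact_force: [0.2, 0.2, -1.0]
opening: 0.267
finger_force: 30.0
```

```bash
python3 st.py
```

```text
('qpos', array([ 0.199,  0.656,  1.186, -0.   ,  1.305,  1.775])) ('tool_pos', array([0.632, 0.206, 0.146])) ('contact_force', array([ 0.203,  0.173, -0.999])) ('moment', array([-0.053,  0.141,  0.015])) ('finger_force', np.float64(30.0)) ('opening', np.float64(0.267))
```

Call:
{"fn": "apply_moves", "kwargs": {
  "plan": [
    {"claw": 255,"x": 0,"y": 0.1,"z": -0.5,"rx": 0,"ry": 0,"rz": 0},
    {"claw": 255,"x": 0,"y": 0,"z": -0.4,"rx": 0,"ry": 0,"rz": 0},
    {"claw": 255,"x": 0,"y": 0,"z": -0.3,"rx": 0,"ry": 0,"rz": 0}
  ]
}}

```text
clock: 53.38
tool_pos: [0.634, 0.2075, 0.1362]
ee_rot: [0.0, 1.0, -0.002, 0.0]
contact_force: [-0.4, 0.2, -2.1]
opening: 0.264
finger_force: 30.0
```

Call:
{"fn": "apply_moves", "kwargs": {
  "plan": [
    {"claw": 255,"x": 0,"y": 0,"z": -0.4,"rx": 0,"ry": 0,"rz": 0},
    {"claw": 255,"x": 0,"y": 0,"z": -0.4,"rx": 0,"ry": 0,"rz": 0},
    {"claw": 255,"x": 0,"y": 0,"z": -0.1,"rx": 0,"ry": 0,"rz": 0}
  ]
}}

```text
clock: 53.75
tool_pos: [0.6339, 0.2077, 0.1268]
ee_rot: [0.0, 1.0, -0.002, -0.0]
contact_force: [0.2, 0.7, -1.3]
opening: 0.261
finger_force: 30.0
```

Call:
{"fn": "apply_moves", "kwargs": {
  "plan": [
    {"claw": 255,"x": 0,"y": 0,"z": -0.1,"rx": 0,"ry": 0,"rz": 0},
    {"claw": 255,"x": 0,"y": 0,"z": -0.1,"rx": 0,"ry": 0,"rz": 0}
  ]
}}

```text
clock: 54.0
tool_pos: [0.6341, 0.2078, 0.1253]
ee_rot: [0.0, 1.0, -0.002, 0.0]
contact_force: [-0.4, -0.8, -1.6]
opening: 0.263
finger_force: 30.0
```

```bash
python3 st.py
```

```text
('qpos', array([ 0.202,  0.674,  1.21 , -0.   ,  1.257,  1.776])) ('tool_pos', array([0.634, 0.208, 0.125])) ('contact_force', array([-0.424, -0.783, -1.569])) ('moment', array([-0.087,  0.129,  0.011])) ('finger_force', np.float64(30.0)) ('opening', np.float64(0.263))
```

Call:
{"fn": "apply_moves", "kwargs": {
  "plan": [
    {"claw": 255,"x": 0,"y": 0,"z": -0.2,"rx": 0,"ry": 0,"rz": 0},
    {"claw": 255,"x": 0,"y": 0,"z": -0.1,"rx": 0,"ry": 0,"rz": 0}
  ]
}}

```text
clock: 54.25
tool_pos: [0.6341, 0.2078, 0.1224]
ee_rot: [0.0, 1.0, -0.002, 0.0]
contact_force: [-0.3, -0.3, 0.5]
opening: 0.264
finger_force: 30.0
```

Call:
{"fn": "apply_moves", "kwargs": {
  "plan": [
    {"claw": 255,"x": 0,"y": 0,"z": -0.1,"rx": 0,"ry": 0,"rz": 0}
  ]
}}

```text
clock: 54.38
tool_pos: [0.6341, 0.2078, 0.1216]
ee_rot: [0.0, 1.0, -0.002, 0.0]
contact_force: [-1.2, -0.4, 2.4]
opening: 0.26
finger_force: 30.0
```

Contact. Release, rise, back off and check with the last picture.

Call:
{"fn": "apply_moves", "kwargs": {
  "plan": [
    {"claw": 100,"x": 0,"y": 0,"z": 0,"rx": 0,"ry": 0,"rz": 0},
    {"claw": 100,"x": 0,"y": 0,"z": 0,"rx": 0,"ry": 0,"rz": 0},
    {"claw": 100,"x": 0,"y": 0,"z": 0,"rx": 0,"ry": 0,"rz": 0},
    {"claw": 100,"x": 0,"y": 0,"z": 0.5,"rx": 0,"ry": 0,"rz": 0},
    {"claw": 100,"x": 0,"y": 0,"z": 3,"rx": 0,"ry": 0,"rz": 0},
    {"claw": 100,"x": 0,"y": 0,"z": 4,"rx": 0,"ry": 0,"rz": 0},
    {"claw": 100,"x": -3,"y": -4,"z": 2,"rx": 0,"ry": 0,"rz": 0},
    {"claw": 100,"x": -3,"y": -4,"z": 0,"rx": 0,"ry": 0,"rz": 0}
  ]
}}

```text
clock: 55.38
tool_pos: [0.5744, 0.1272, 0.2185]
ee_rot: [-0.0, 1.0, -0.001, 0.002]
contact_force: [-0.0, -0.8, 1.1]
opening: 0.605
finger_force: 0.0
```

Call:
{"fn": "apply_moves", "kwargs": {
  "plan": [
    {"claw": 100,"x": -3,"y": -5,"z": 0,"rx": 0,"ry": 0,"rz": 0},
    {"claw": 100,"x": -3,"y": -5,"z": 0,"rx": 0,"ry": 0,"rz": 0},
    {"claw": 100,"x": -2,"y": -5,"z": 0,"rx": 0,"ry": 0,"rz": 0},
    {"claw": 100,"x": 0,"y": -5,"z": 0,"rx": 0,"ry": 0,"rz": 0},
    {"claw": 100,"x": 0,"y": 0,"z": 0,"rx": 0,"ry": 0,"rz": 0}
  ]
}}

```text
clock: 56.0
tool_pos: [0.494, -0.0752, 0.2168]
ee_rot: [0.001, 1.0, -0.004, 0.001]
contact_force: [0.2, 0.2, -0.4]
opening: 0.609
finger_force: 0.0
```

```bash
python3 - <<'E'
from h import *
a=arm.get_image("scene");print(arm.get_obs()["tool_pos"])
cv2.imwrite("pics/v10.png",cv2.convertScaleAbs(cv2.resize(a[120:320,150:380],None,fx=3,fy=3,interpolation=2),alpha=1.3))
E
```

```text
[ 0.49404933 -0.07345304  0.2166752 ]
```

View pics/v10.png

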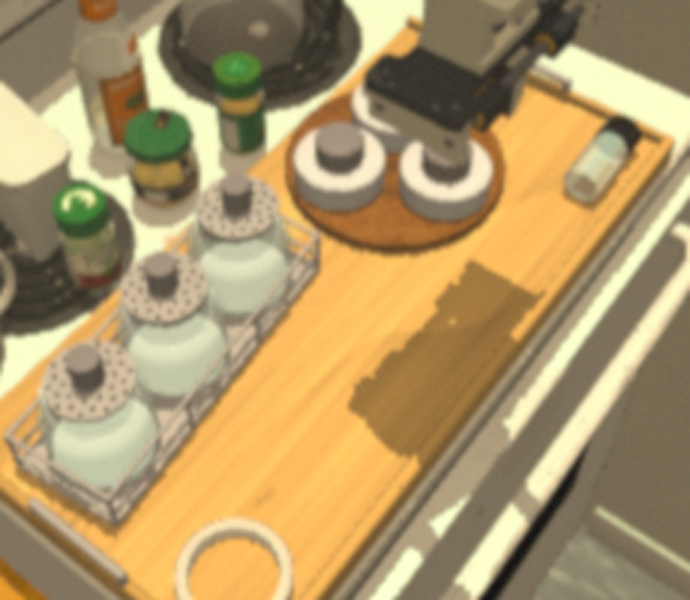

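All three strainers sit level in their jars (knobs at zoomed (86,365), (162,272) and (237,193)). The lids are flat on the trivet, the bystanders are in place and the arm is clear. Handing in.

```bash
python3 -c "
from rig import arm
print(arm.hand_in())"
```

```text
the job is handed in; nothing more can be done
None
```

I handed in the job: all three lids lie knob up on the trivet, a strainer sits level in each jar, and no bystander looked moved in the last picture; the hand-in returned no verdict.

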